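# Load the pellet press and hold its run lever

## Task

Push the sample slide along its channel under the press head, fully home against the stop. Then, on the station beside it, flip the safety catch right over to its open side, and pull the lever it guards all the way towards the robot, and finish while still holding the lever there with the gripper. Leave the other things on the bench where they are.

Things in the scene. Friction and masses are not known exactly. Their poses are not given: they have to be found in the camera images.
- press: white bench press, fixed, left or right of the station. Origin under its 150 x 330 mm deck, on the bench; z up, +y along the guide channel towards the stop. Deck top 30 mm up, on it two 10 mm high guide walls 50 mm apart along y. At the +y end a 200 mm column (its inner face is the stop) with a head overhanging the channel from y = 44 mm on, underside 125 mm up, top 230 mm, 100 mm wide
- seat (a point): point fixed to the press on the axis of the ram under its head, 48 mm above the bench, 85 mm to the +y side of the press origin: where the die's centre (point die) is when the slide is home against the stop
- die (a point): centre of the die cup (36 mm across, 20 mm high) at the nose of the loose sample slide: an aluminium bar (about 350 g) 47 mm wide, 198 mm long, 8 mm thick, lying in the channel, its nose end 28 mm beyond the die centre. It starts drawn out 60 to 100 mm from home. Axes as the press's
- slide_grip (a point): middle of the slide's upright round black grip, 20 mm across and 52 mm high, at the slide's tail, 150 mm from the die (on its -y side); the point is 30 mm above the bar's top, 22 mm below the grip's top. It stays clear of the head when the slide is home
- console: grey hold-to-run station, fixed: a box 180 x 150 x 65 mm with the lever and the safety catch on its top. Origin at the middle of its underside, on the bench; z up; the lever is pulled towards its -x (roughly towards the robot); +y is to the left as the robot sees it
- catch (a joint): angle of the safety catch, rad: 0 = shut (bar level across the front of the lever, blocking it), 1.57 = upright, 2.3 = right over at its open stop. It swings up from the station's +y side over to its -y side, about an axis along the station's x. Light (80 g), it falls freely to either side of upright: shut or fully open
- catch_hinge (a point): the catch's hinge axis, 55 mm to the -y side of the station's origin, 115 mm above the bench. The bar, 10 x 10 mm, starts here
- catch_tab (a point): middle of the tab at the free end of the catch bar, 14 mm thick (along the station's x), 20 mm long along the bar, 24 mm high; 125 mm out from the hinge and, when shut, 4 mm higher. A post carries the shut bar 19 to 31 mm inward of this point; beneath the tab it is free down to the box top, 54 mm lower
- lever (a joint): angle of the lever, rad: 0 = rest (leaning 0.40 away from the robot, +x), 0.8 = pulled to its stop (leaning 0.40 towards the robot, -x). A spring returns it: about 2 N at the grip at rest, 6 N at the stop. With the catch shut it is blocked after about 0.1
- lever_pivot (a point): the lever's pivot, axis along the station's y, 60 mm above the bench over the station's origin
- lever_grip (a point): middle of the lever's black cross grip, a round bar 22 mm thick and 36 mm long along the station's y with flat ends, on a 12 mm round steel stem; 110 mm from the pivot. It tilts with the lever, so a gripper kept upright must let it turn 0.8 rad between its pads
- spare_die: a second, empty steel die cup (36 mm across, 28 mm high) standing loose on the bench in front of the press; a loose bystander. Origin at its underside
- jar: screw-top jar (48 mm across, 65 mm high) just beyond the press; a loose bystander. Origin at its underside
- beaker: open beaker (68 mm across, 85 mm high) beyond the station; a loose bystander. Origin at its underside
- spatula: thin steel lab spatula, 170 mm, lying flat in front of the station; a loose bystander. Origin at its underside
- mouse: computer mouse (100 x 58 mm, 32 mm high) at the left; a loose bystander. Origin at its underside
- dishes: stack of flat round dishes (90 mm across) at the left; a loose bystander. Origin at its underside
- reagent: reagent bottle (66 mm across, 130 mm high) at the right; a loose bystander. Origin at its underside
Not all that is in view belongs to the job. Of the things shaped like the part that bears die, the aluminium one is meant.

How it is judged:
By the outcome, as a careful person would: the job done as asked, in the order asked, and still so for the second after the job is handed in, while the arm keeps its last pose, push and grip.
It also fails if it takes over 70 s, if anything falls off the work surface, if the arm or the gripper's body presses on something with over 40 N, if the wrist force passes 120 N, or if a joint passes its speed limit or range.

## Robot

A 6-joint arm with a two-finger parallel gripper is mounted at the origin on the work surface. World frame = base frame: x ahead of the robot, y to its left, z up, the work surface at z = 0. Lengths are in mm, angles in rad, forces in N, time in s.
With the tool pointing down it reaches from about 300 to 775 mm from the base axis. Payload 14.6 kg.
Tool frame: the origin (TCP) lies on the centre line of the jaws, within the pads' length; the fingertips stand 22 mm ahead of it and the grasp point (between the pads) lies 3 mm ahead of it; z points along the fingers, y is the direction in which the jaws open and shut (so a half turn about z gives the same grasp; the last joint's range is limited). The gripper opens to 85 mm and grips with 20 to 120 N. Pads are 22 mm wide; open, the fingers measure 114 mm over their backs; the gripper's body (76 mm by 85 mm) begins 54 mm behind the grasp point. The pads swing forward as they close: fully open they stand 13 mm farther back than shut.
Start: joints at [-1.409, 0.3, 1.521, -0, 1.321, -0.067], TCP at [124.739, -535.658, 221.781] pointing down, gripper open.
Joint ranges: [-3.03, 3.03], [-0.79, 2.21], [0.23, 2.52], [-1.04, 4.18], [0, 3.07], [-2.55, 2.55]. Speed limits (rad/s): [2.22, 2.22, 2.57, 3.14, 3.14, 3.14].

## Interface

Orientations are given as a rotation vector (axis times angle).
In Python, from rig import robot, grab_frame, calibration, workorder gives the robot as it stands.
- The arm moves only by the tool arm_command, never from a script. Its argument "rows" is one flat list of numbers, 4 for each row, row after row: the shift along the tool's x, y, z in cm, then the turn about the tool's z in units of 6 degrees (1.0 is 6 degrees). A call has 1 to 20 rows; each row shifts and turns the commanded pose from where the row before left it, along the tool's axes as they then stand; what a row does not reach is not made up. A row lasts 1/12 s, in which the tool goes at most 41.7 mm and 7.16 degrees, less where a joint would pass 70% of its speed; a pose out of reach is approached as far as the arm can. A call is refused whole if a number of a shift passes 4.17 or a number of a turn 1, either way. A call with a gripper value outside its range is refused whole. "grip" is the finger opening in cm, from 0 to 8.54, set as the call begins (left out, the last holds). The fingers move at their own pace and stop on an object; "squeeze" is the grip in N (left out, the last holds). Time passes only in rows, so rows that do not move let the fingers close. It gives the time, the measured TCP pose, the force and the opening at its end, in the units of the state.
- robot.get_state(): the state, without advancing time (a new reading comes with each control period).
- grab_frame(name): name is "side" or "top" or "wrist"; returns the picture (400x640x3 uint8, red, green, blue); there is no depth.
- calibration(name): a dict with "fx", "fy", "cx", "cy" (pixels), "k1" (the pictures are not rectified: a ray, as slopes to the right and down, at radius r is drawn at 1 + k1 r^2 times it, then the intrinsics apply), "cam_to_world" (4x4, takes a point from camera to world coordinates). Camera axes: x right, y down, z forward; pixel columns grow to the right and rows downward; lengths in mm; the calibration is good to about 2 mm. A picture is of the moment at which its call begins: read the wrist's pose just before it. calibration takes no time and is no camera call; for the wrist camera it gives the pose at the moment of the call.
- workorder.job_done(): hands the job in, once; it reports no verdict.
The state is a dict: "time_s": time; "joint_pos": joint angles; "joint_vel": joint speeds; "effort": joint torques, N m; "ee_pos": TCP position; "ee_rot": TCP orientation; "wrist_force": force on the tool from outside, world axes, zero at the start; "wrist_torque": the same for the moment, N m; "gripper_width": finger opening in mm.
Only numpy, scipy, OpenCV 4.12 (cv2) and the standard library are available. Lean on these libraries where they do the work, as an engineer would, in place of code of your own. Each camera call takes 0.05 s, during which the arm holds its last target.

## Working session

There is one attempt and no reset: what is moved stays moved. The work goes in short steps, Python scripts to look and compute and a tool call to move; the robot and the scene stay as the last step left them, time stands still between calls to the robot, and variables do not carry over. Pictures are saved under pics/ and viewed, and the job is handed in when it is done.

Besides the shell and the picture viewer there is one more tool, called after "Emit:" as name(argument=value, ...), one argument or row to a line, values as JSON. arm_command: Moves the arm, as the interface text tells. Its arguments: {"type":"object","properties":{"rows":{"type":"array","items":{"type":"number"}},"grip":{"type":"number"},"squeeze":{"type":"number"}},"required":["rows"]}

```bash
ls; mkdir -p pics; python3 - <<'E'
from rig import robot, grab_frame, calibration, workorder
import cv2
print(robot.get_state())
for n in ["side","top","wrist"]:
    c=calibration(n);print(n,c)
    cv2.imwrite(f"pics/{n}0.png",grab_frame(n)[:,:,::-1])
E
```

```text
pics
{'time_s': 0.0, 'joint_pos': array([-1.40858331e+00,  3.00510552e-01,  1.52160161e+00, -9.50991559e-06,
        1.32071012e+00, -6.65769855e-02]), 'joint_vel': array([-0.00094383,  0.00095823,  0.00058853,  0.00038731, -0.00225625,
        0.00248209]), 'effort': array([-1.27659343e-03, -5.43504524e+01, -3.61792874e+01, -8.25941811e-05,
        4.01418074e-03, -2.83258260e-05]), 'ee_pos': array([ 124.7054366 , -535.41366798,  221.19100151]), 'ee_rot': array([-3.11983910e+00, -3.58462723e-01,  1.06737429e-04]), 'wrist_force': array([ 0.05391592, -0.2234051 ,  0.24139323]), 'wrist_torque': array([-0.00020693,  0.03626664, -0.02777857]), 'gripper_width': 85.6589210256591}
side {'fx': 381.5318889175944, 'fy': 381.5318889175944, 'cx': 322.9444998987201, 'cy': 197.11087903438255, 'k1': 0.031972780322390836, 'cam_to_world': array([[-9.01430641e-01, -2.84193595e-01,  3.26583528e-01,
         9.54301779e+01],
       [-4.32885126e-01,  6.01743927e-01, -6.71203929e-01,
         7.62633759e+02],
       [-5.76779679e-03, -7.46416939e-01, -6.65453594e-01,
         8.87243823e+02],
       [ 0.
[... 360 characters left out ...]
47e-03,
        -2.26674068e+01],
       [-5.33386744e-03, -1.97521711e-01, -9.80284002e-01,
         1.43712787e+03],
       [ 0.00000000e+00,  0.00000000e+00,  0.00000000e+00,
         1.00000000e+00]])}
wrist {'fx': 279.5090387152834, 'fy': 279.5090387152834, 'cx': 317.15299157641573, 'cy': 201.74955274903675, 'k1': 0.007322459076165489, 'cam_to_world': array([[ 2.26742067e-01, -9.34783415e-01, -2.73437382e-01,
         1.93269186e+02],
       [-9.73953235e-01, -2.18132408e-01, -6.19140371e-02,
        -5.19544384e+02],
       [-1.76933963e-03,  2.80353740e-01, -9.59895125e-01,
         3.74006179e+02],
       [ 0.00000000e+00,  0.00000000e+00,  0.00000000e+00,
         1.00000000e+00]])}
```

View pics/top0.png

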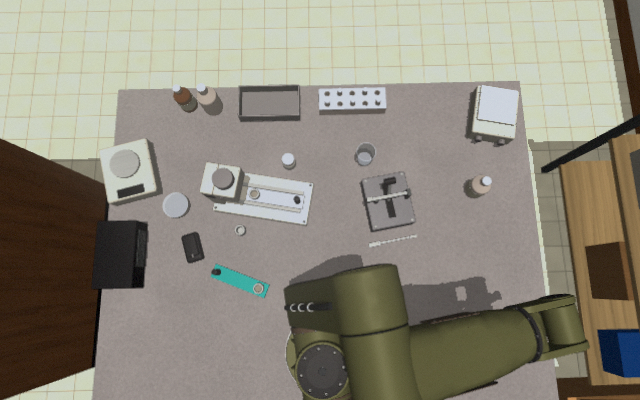

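View pics/side0.png

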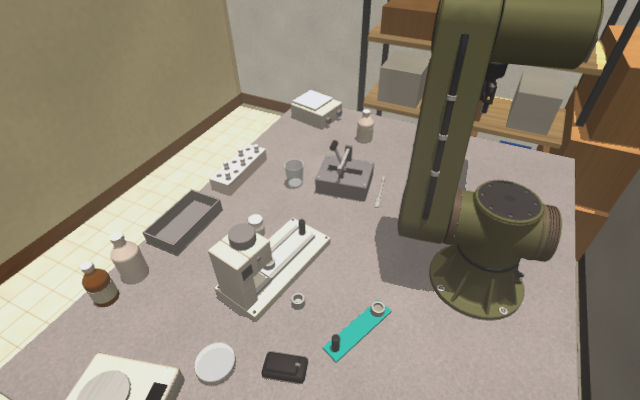

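View pics/wrist0.png

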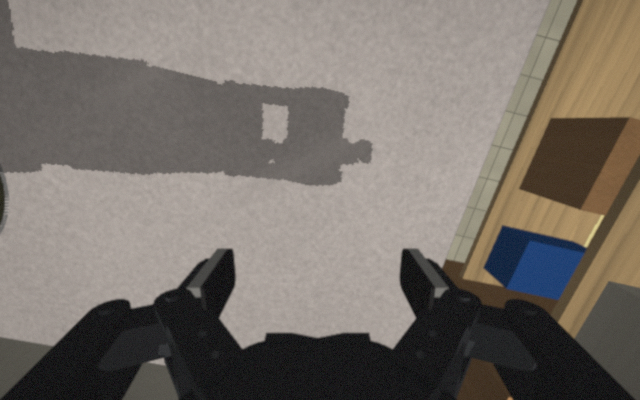

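The top view shows the press at about (262,192) with the grip near (297,200). The console is at about (388,200), the spatula at (393,240) and the spare die at (240,230). I'll enlarge these areas next.

```bash
python3 - <<'E'
import cv2
t=cv2.imread("pics/top0.png");s=cv2.imread("pics/side0.png")
a=t[135:255,190:330];cv2.imwrite("pics/t_press.png",cv2.resize(a,None,fx=5,fy=5,interpolation=cv2.INTER_CUBIC))
a=t[155:255,345:445];cv2.imwrite("pics/t_cons.png",cv2.resize(a,None,fx=6,fy=6,interpolation=cv2.INTER_CUBIC))
a=s[200:320,200:340];cv2.imwrite("pics/s_press.png",cv2.resize(a,None,fx=5,fy=5,interpolation=cv2.INTER_CUBIC))
a=s[130:215,275:395];cv2.imwrite("pics/s_cons.png",cv2.resize(a,None,fx=6,fy=6,interpolation=cv2.INTER_CUBIC))
E
```

```text
(no output)
```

View pics/t_press.png

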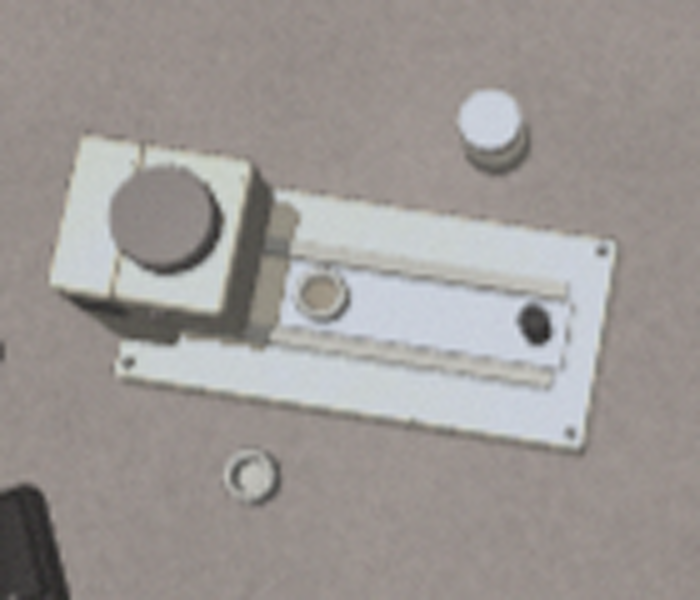

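View pics/t_cons.png

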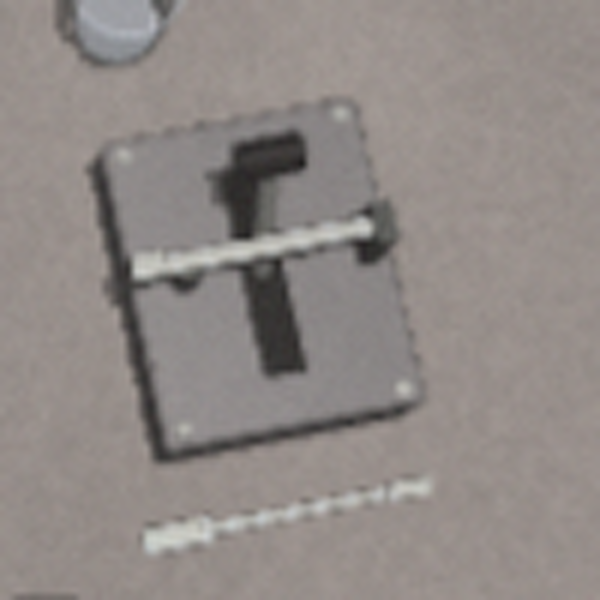

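View pics/s_press.png

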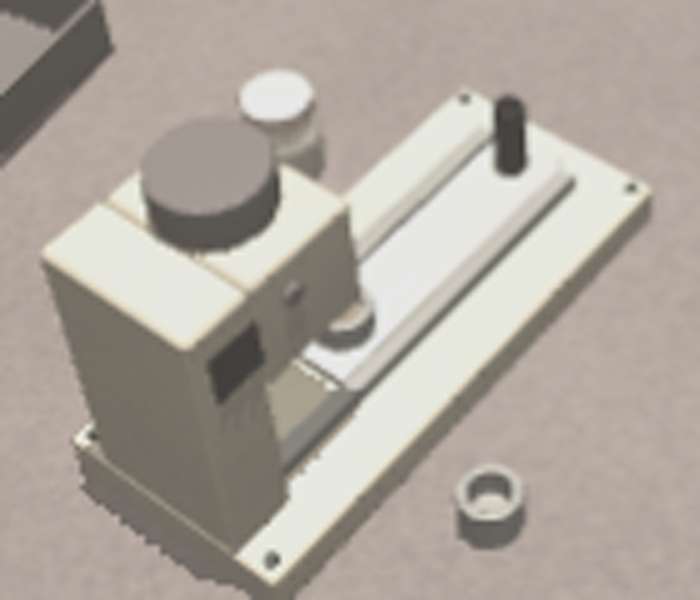

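View pics/s_cons.png

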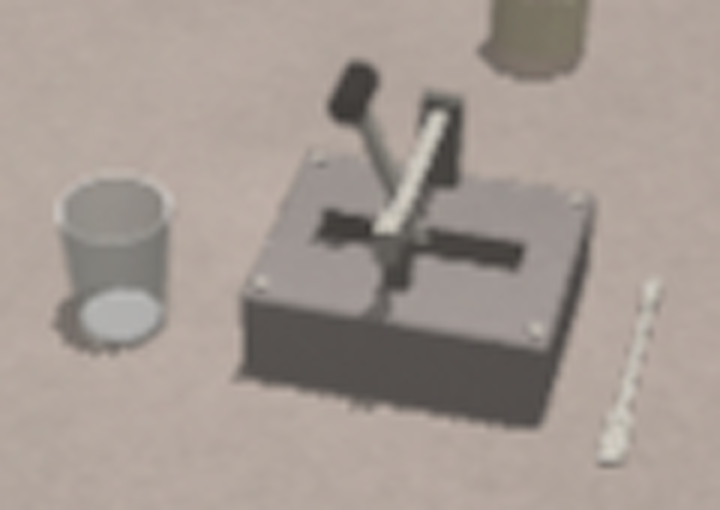

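The slide is in the channel with its grip at crop (535,323). The console's catch bar runs from the hinge at the right, crop (380,230), to the tab at the left, (140,265). The lever grip is at (268,152). Next I cast rays onto planes.

```bash
cat > h.py <<'E'
import numpy as np, cv2
from rig import robot, grab_frame, calibration
def ray(c,px):
    x=(np.array(px,float)-[c['cx'],c['cy']])/[c['fx'],c['fy']]
    u=x.copy()
    for _ in range(20): u=x/(1+c['k1']*(u@u))
    T=c['cam_to_world']; d=T[:3,:3]@np.array([u[0],u[1],1]); return T[:3,3],d
def onz(c,px,z):
    o,d=ray(c,px); return o+d*(z-o[2])/d[2]
def proj(c,p):
    T=c['cam_to_world']; q=T[:3,:3].T@(np.array(p,float)-T[:3,3]); u=q[:2]/q[2]
    return u*(1+c['k1']*(u@u))*[c['fx'],c['fy']]+[c['cx'],c['cy']]
def tri(c1,p1,c2,p2):
    o1,d1=ray(c1,p1);o2,d2=ray(c2,p2)
    s=np.linalg.lstsq(np.c_[d1,-d2],o2-o1,rcond=None)[0]
    a=o1+d1*s[0];b=o2+d2*s[1];return (a+b)/2,np.linalg.norm(a-b)
E
python3 - <<'E'
from h import *
np.set_printoptions(precision=1,suppress=True)
t=calibration("top");s=calibration("side")
P=lambda p,k,o:np.array(p)/k+o
tp=lambda x,y:P((x,y),5,(190,135)); tc=lambda x,y:P((x,y),6,(345,155))
sp=lambda x,y:P((x,y),5,(200,200)); sc=lambda x,y:P((x,y),6,(275,130))
A,B,C=[onz(t,tp(*p),30) for p in [(617,240),(583,450),(115,375)]]
print("deck top",A,B,C,np.linalg.norm(A-B),np.linalg.norm(B-C)); print("origin",(A+C)/2)
d=(C-B)[:2];print("yaw of +y dir",np.degrees(np.arctan2(d[1],d[0])), np.degrees(np.arctan2(*(A-B)[1::-1])))
A,B,C=[onz(s,sp(*p),30) for p in [(465,88),(652,195),(275,590)]]
print("deck side",A,B,C,np.linalg.norm(A-B),np.linalg.norm(B-C)); print("origin",(A+C)/2)
d=(C-B)[:2];print("yaw of +y dir",np.degrees(np.arctan2(d[1],d[0])))
# grip top (z=90), die top
print("grip top/side", onz(t,tp(533,318),90), onz(s,sp(510,103),90), tri(t,tp(533,318),s,sp(510,103)))
print("die rim", onz(t,tp(323,294),58), onz(s,sp(345,318),58))
q=[onz(t,tc(*p),65) for p in [(125,155),(340,113),(405,387),(183,430)]]
print("screws top",q,np.mean(q,0))
d=(q[0]+q[1]-q[2]-q[3])[:2];print("x dir",np.degrees(np.arctan2(d[1],d[0])))
q=[onz(s,sc(*p),65) for p in [(260,285),(318,158),(580,200),(537,330)]]
print("screws side",q,np.mean(q,0))
d=(q[0]+q[1]-q[2]-q[3])[:2];print("x dir",np.degrees(np.arctan2(d[1],d[0])))
print("lever grip",tri(t,tc(270,152),s,sc(353,92)))
print("spare",onz(t,tp(250,476),28))
print("jar",onz(t,tp(490,122),65)); print("spat",onz(t,tc(150,540),2),onz(t,tc(430,487),2))
print("beaker base",onz(t,tc(118,40),0),onz(s,sc(122,310),0))
E
```

```text
deck top [563.7  24.4  30. ] [416.4  49.8  30. ] [475.5 372.   30. ] 149.52652378660216 327.54646597571286
origin [519.6 198.2  30. ]
yaw of +y dir 79.60288272742449 -9.771939004645105
deck side [559.9  27.1  30. ] [414.   58.9  30. ] [473.4 377.3  30. ] 149.35213800870443 323.8406651773082
origin [516.7 202.2  30. ]
yaw of +y dir 79.43635576146877
grip top/side [497.   78.9  90. ] [497.4  78.3  90. ] (array([496.9,  78.9,  90.8]), np.float64(0.21358868684541785))
die rim [523.4 224.3  58. ] [517.5 235.1  58. ]
screws top [array([ 558.8, -155.5,   65. ]), array([ 580.7, -278.8,   65. ]), array([ 422.5, -306. ,   65. ]), array([ 401. , -181.5,   65. ])] [ 490.8 -230.5   65. ]
x dir 9.562433041836735
screws side [array([ 557.1, -151.2,   65. ]), array([ 579.7, -277.8,   65. ]), array([ 419.7, -305.6,   65. ]), array([ 399.4, -181.2,   65. ])] [ 489. -229.   65.]
x dir 10.30070212369983
lever grip (array([ 534. , -223.2,  160.1]), np.float64(2.424464143010201))
spare [403.7 277.9  28. ]
jar [640.7 109.6  65. ]
spat [ 346. -167.    2.] [ 373.2 -329.8    2. ]
beaker base [ 646.1 -160.4    0. ] [ 659.1 -165.7    0. ]
```

Measurements agree with the given sizes: deck 149.5 x 327, screws rectangular, grip z 91, lever grip z 160. I'll move towards the slide grip with the jaws along the channel (tool x yaw about -10°).

Emit:
arm_command(
  rows=[0,0,-1.2,0.97,0,0,-1.2,0.97,0,0,-1.2,0.97,0,0,-1.2,0.97,1.2,-3.3,0,0,1.2,-3.3,0,0,1.2,-3.3,0,0,1.2,-3.3,0,0,1.2,-3.3,0,0,1.2,-3.3,0,0,1.2,-3.3,0,0,1.2,-3.3,0,0,1.2,-3.3,0,0,1.2,-3.3,0,0,1.2,-3.3,0,0,1.2,-3.3,0,0,1.2,-3.3,0,0,1.2,-3.3,0,0,1.2,-3.3,0,0,1.2,-3.3,0,0],
  grip=8.5,
  squeeze=30,
)

```text
time_s: 1.82
ee_pos: [407.4, -48.0, 269.8]
ee_rot: [3.129, -0.278, 0.0]
wrist_force: [0.8, -1.0, 0.2]
gripper_width: 84.9
```

```bash
python3 - <<'E'
from h import *
c=calibration("wrist");np.save("c1.npy",c,allow_pickle=True)
cv2.imwrite("pics/wrist1.png",grab_frame("wrist")[:,:,::-1]);print(c['cam_to_world'][:3,3],robot.get_state()['ee_pos'])
E
```

```text
[476.64341221 -60.80979148 422.57417295] [409.31792227 -44.28368644 269.67163546]
```

View pics/wrist1.png

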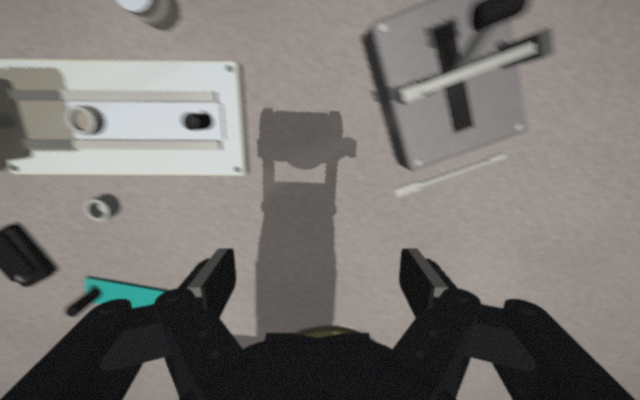

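The wrist view shows the press edge-on with deck corners (241,62) and (245,174), the grip top at (202,120) and the die at (84,120). The console tab is at (407,96) and the bar's far end at (540,48).

```bash
python3 - <<'E'
from h import *
np.set_printoptions(precision=1,suppress=True)
c=np.load("c1.npy",allow_pickle=True).item(); t=calibration("top"); s=calibration("side")
im=cv2.imread("pics/wrist1.png")
cv2.imwrite("pics/w1z.png",cv2.resize(im[0:180,350:560],None,fx=3.5,fy=3.3,interpolation=cv2.INTER_CUBIC))
print("grip",onz(c,(202,120),90),"die",onz(c,(84,120),58))
A=onz(c,(241,62),30);B=onz(c,(245,175),30);print(A,B,np.linalg.norm(A-B),np.degrees(np.arctan2(*(A-B)[1::-1])))
q=[onz(c,p,65) for p in [(383,30),(520,128),(418,163)]];print(q,(q[0]+q[1])/2)
E
```

```text
grip [499.8  68.8  90. ] die [527.5 225.7  58. ]
[563.5  22.6  30. ] [420.9  53.9  30. ] 145.99924047066557 -12.376544808412685
[array([ 559.2, -150.6,   65. ]), array([ 423. , -304.6,   65. ]), array([ 401.9, -178.1,   65. ])] [ 491.1 -227.6   65. ]
```

View pics/w1z.png

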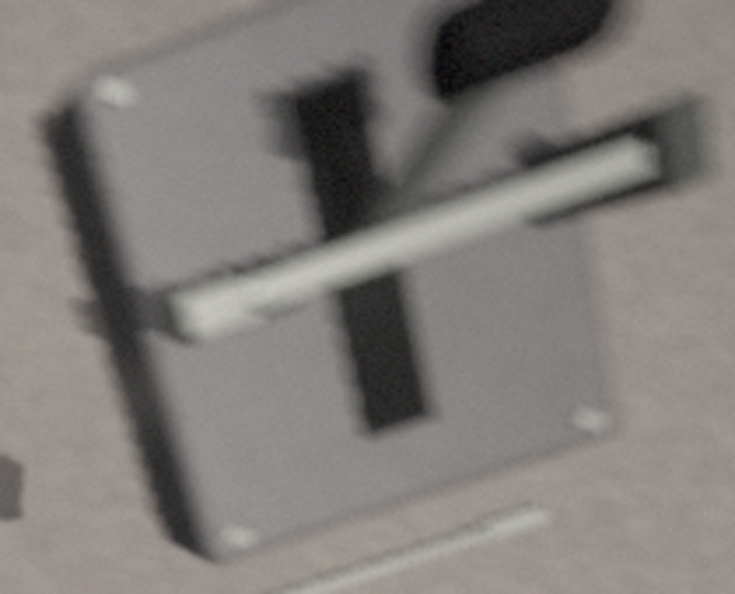

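Emit:
arm_command(
  rows=[1.3,-2.73,0,0,1.3,-2.73,0,0,1.3,-2.73,0,0,1.3,-2.73,0,0,1.3,-2.73,0,0,0,0,2,0,0,0,3,0,0,0,2,0,0,0,0,0,0,0,0,0,0,0,0,0],
)

```text
time_s: 2.78
ee_pos: [495.6, 72.9, 201.3]
ee_rot: [-3.129, 0.279, -0.003]
wrist_force: [-0.3, 0.2, 0.3]
gripper_width: 84.8
```

```bash
python3 - <<'E'
from h import *
c=calibration("wrist");np.save("c2.npy",c,allow_pickle=True)
st=robot.get_state()
cv2.imwrite("pics/wrist2.png",grab_frame("wrist")[:,:,::-1]);print(st['ee_pos'],st['ee_rot'])
print(proj(c,(497.5,78.5,90)),onz(c,proj(c,(497.5,78.5,90)),90))
E
```

```text
[495.59485497  72.93582571 201.25777919] [-3.12891639e+00  2.78739718e-01 -2.67282087e-03]
[311.1902494  194.38933375] [497.5  78.5  90. ]
```

View pics/wrist2.png

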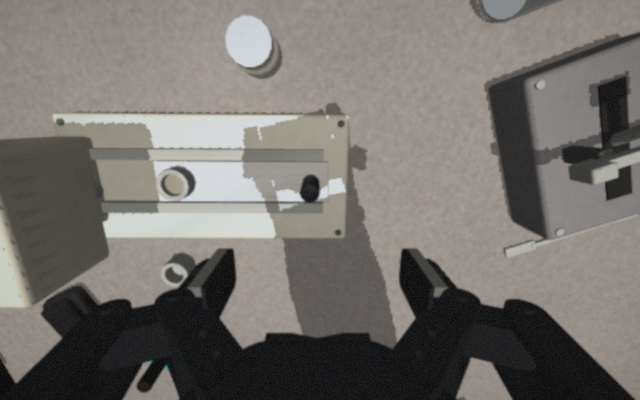

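The grip top is at (310,194), which matches the projected target. Now I descend and close.

Emit:
arm_command(
  rows=[0.09,-0.57,1,0,0,0,3,0,0,0,3,0,0,0,3,0,0,0,2,0,0,0,0.8,0,0,0,0,0,0,0,0,0],
)

```text
time_s: 3.5
ee_pos: [497.5, 78.6, 72.7]
ee_rot: [-3.129, 0.278, -0.002]
wrist_force: [0.4, -0.1, 1.4]
gripper_width: 85.0
```

Emit:
arm_command(
  rows=[0,0,0,0,0,0,0,0,0,0,0,0,0,0,0,0,0,0,0,0,0,0,0,0,0,0,0,0,0,0,0,0,0,0,0,0,0,0,0,0],
  grip=1.2,
  squeeze=30,
)

```text
time_s: 4.33
ee_pos: [497.1, 78.5, 72.3]
ee_rot: [-3.129, 0.279, -0.001]
wrist_force: [-2.1, -0.3, 5.2]
gripper_width: 18.0
```

Emit:
arm_command(
  rows=[0,-0.3,0,0,0,-0.7,0,0,0,-0.8,0,0,0,-0.8,0,0,0,-0.8,0,0,0,-0.8,0,0,0,-0.6,0,0,0,-0.2,0,0,0,0,0,0,0,0,0,0],
)

```text
time_s: 5.17
ee_pos: [506.2, 128.2, 72.3]
ee_rot: [-3.129, 0.278, -0.002]
wrist_force: [0.3, 2.2, 5.1]
gripper_width: 18.0
```

```bash
python3 - <<'E'
from h import *
c=calibration("wrist");st=robot.get_state();print(st['ee_pos'],st['wrist_force'],st['gripper_width'])
cv2.imwrite("pics/wrist3.png",grab_frame("wrist")[:,:,::-1])
E
```

```text
[506.19852144 128.21922113  72.31112538] [0.30112811 2.1639715  5.05404058] 17.975934527317047
```

View pics/wrist3.png

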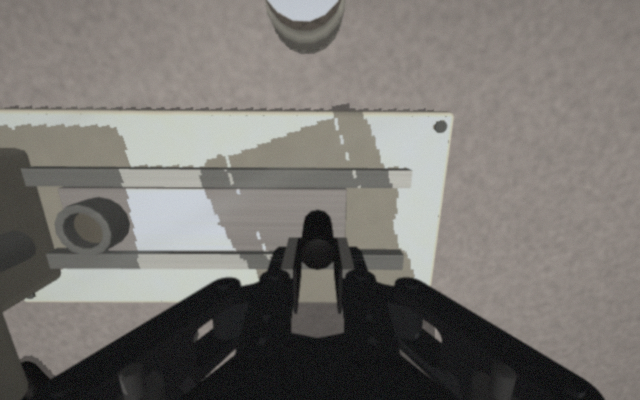

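The grip is held between the pads at (318,245) and the slide has moved with it. Now I creep to the stop.

Emit:
arm_command(
  rows=[0,-0.2,0,0,0,-0.2,0,0,0,-0.2,0,0,0,0,0,0],
)

```text
time_s: 5.55
ee_pos: [507.2, 133.5, 72.3]
ee_rot: [3.129, -0.278, 0.001]
wrist_force: [-1.1, -3.3, 6.6]
gripper_width: 18.2
```

Emit:
arm_command(
  rows=[0,-0.15,0,0,0,-0.15,0,0,0,0,0,0],
)

```text
time_s: 5.8
ee_pos: [507.7, 136.4, 72.3]
ee_rot: [3.129, -0.278, 0.001]
wrist_force: [-1.8, -3.7, 7.6]
gripper_width: 18.1
```

Emit:
arm_command(
  rows=[0,-0.15,0,0,0,-0.15,0,0,0,0,0,0],
)

```text
time_s: 6.05
ee_pos: [508.2, 139.3, 72.3]
ee_rot: [3.129, -0.278, 0.001]
wrist_force: [-1.6, -3.5, 6.5]
gripper_width: 18.3
```

Emit:
arm_command(
  rows=[0,-0.15,0,0,0,-0.15,0,0,0,0,0,0],
)

```text
time_s: 6.3
ee_pos: [508.7, 142.2, 72.3]
ee_rot: [3.129, -0.278, 0.001]
wrist_force: [-1.5, -4.0, 7.5]
gripper_width: 18.0
```

Emit:
arm_command(
  rows=[0,-0.15,0,0,0,-0.15,0,0,0,0,0,0],
)

```text
time_s: 6.55
ee_pos: [509.3, 145.2, 72.3]
ee_rot: [3.129, -0.278, 0.001]
wrist_force: [-0.6, -3.7, 7.1]
gripper_width: 18.1
```

```bash
python3 - <<'E'
from h import *
st=robot.get_state();print(st['ee_pos'],st['wrist_force'])
a=grab_frame("side")[:,:,::-1]
cv2.imwrite("pics/side4.png",cv2.resize(a[190:320,200:340],None,fx=5,fy=5,interpolation=cv2.INTER_CUBIC)[:600])
cv2.imwrite("pics/wrist4.png",grab_frame("wrist")[:,:,::-1])
E
```

```text
[509.27588274 145.20819408  72.28829689] [-0.6108979  -3.72746911  7.11973886]
```

View pics/side4.png

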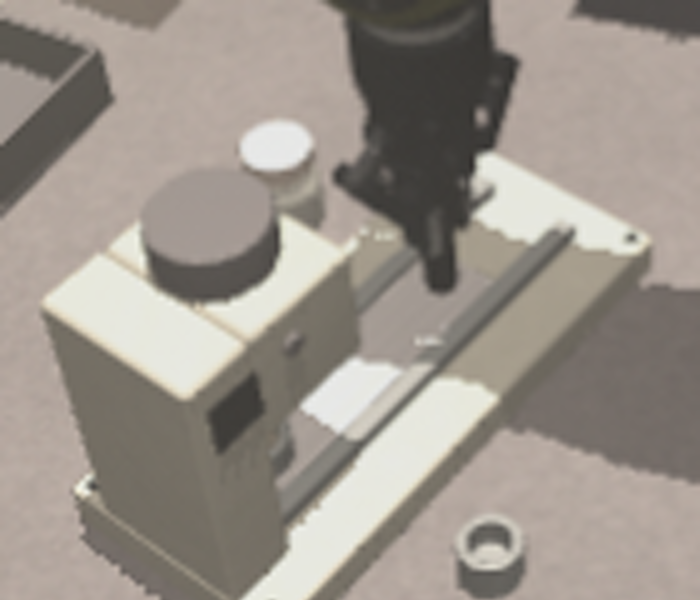

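View pics/wrist4.png

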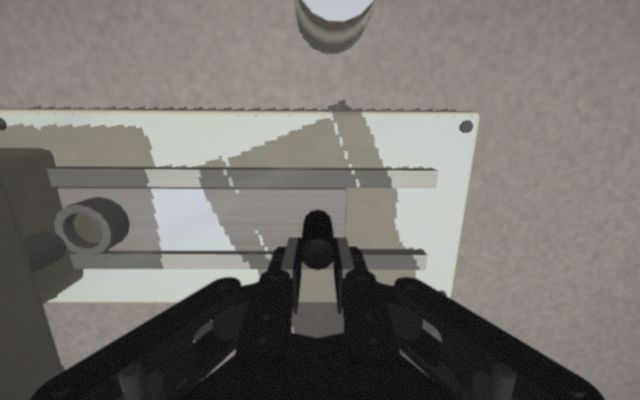

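```bash
python3 - <<'E'
from h import *
np.set_printoptions(precision=1,suppress=True)
c=calibration("wrist");u=np.array([.177,.984,0])
for n,p,z in [("deckA",(479,113),30),("boltA",(466,126),30),("boltfar",(1,124),30),("tail",(347,192),38),("tail2",(346,240),38),("die",(84,227),58),("wallend",(437,179),40),("wallend2",(427,260),40),("griptop",(317,252),90)]:
    q=onz(c,p,z);print(n,q,"along",q@u)
print("TCP along",robot.get_state()['ee_pos']@u)
E
```

```text
deckA [563.9  26.2  30. ] along 125.5880872830373
boltA [557.   34.9  30. ] along 132.91202794481825
boltfar [612.9 340.7  30. ] along 443.7398713657162
tail [528.  120.8  38. ] along 212.2830259048269
tail2 [492.6 126.8  38. ] along 211.92408480205145
die [540.2 290.3  58. ] along 381.25103559633936
wallend [526.8  60.   40. ] along 152.28384639418397
wallend2 [467.4  70.8  40. ] along 152.35473954433013
griptop [512.3 144.5  90. ] along 232.90702000385048
TCP along 233.0185975085509
```

```bash
python3 - <<'E'
from h import *
np.set_printoptions(precision=1,suppress=True)
t=calibration("top");s=calibration("side");u=np.array([.177,.984,0])
tp=lambda x,y:np.array((x,y))/5+(190,135)
sp=lambda x,y:np.array((x,y))/5+(200,200)
for n,p in [("seam",(142,147)),("seam",(115,295)),("front",(250,163)),("front",(218,312)),("back",(82,138)),("back",(52,285))]:
    q=onz(t,tp(*p),230);print("top",n,q,q@u)
for n,p in [("seam",(105,205)),("seam",(245,297)),("frontcorner",(347,208)),("back",(43,257)),("back",(190,350))]:
    q=onz(s,sp(*p),230);print("side",n,q,q@u)
for n,p,z in [("colbase back corner",(237,550),30),("colbase inner",(285,498),30)]:
    q=onz(s,sp(*p),z);print(n,q,q@u)
print("bolts top",[onz(t,tp(*p),30) @u for p in [(602,251),(571,433),(127,362)]])
E
```

```text
top seam [578.8 304.2 230. ] 401.82026502462145
top seam [487.5 317.5 230. ] 398.7168374587836
top front [567.4 238.7 230. ] 335.33125495004157
top front [475.8 255.9 230. ] 336.0050437547974
top back [585.3 340.7 230. ] 438.84570180104083
top back [494.4 355.3 230. ] 437.1050520012816
side seam [563.8 335.8 230. ] 430.19775250999004
side seam [475.6 353.3 230. ] 431.8755337449868
side frontcorner [462.6 290.  230. ] 367.2841331387897
side back [569.9 372.7 230. ] 467.5840104201877
side back [480.6 387.3 230. ] 466.2185756562924
colbase back corner [503.2 366.6  30. ] 449.8196542227252
colbase inner [497.9 330.7  30. ] 413.5316306914235
bolts top [np.float64(132.8673961260566), np.float64(132.7845678258015), np.float64(443.91770740162656)]
```

```bash
python3 - <<'E'
from h import *
np.set_printoptions(precision=1,suppress=True)
t=calibration("top");s=calibration("side");u=np.array([.177,.984,0])
tp=lambda x,y:np.array((x,y))/5+(190,135)
sp=lambda x,y:np.array((x,y))/5+(200,200)
for n,a,b in [("seam",(142,147),(105,205)),("seam",(115,295),(245,297)),("front",(250,163),(347,208)),("back",(82,138),(43,257)),("back",(52,285),(190,350))]:
    q=tri(t,tp(*a),s,sp(*b));print(n,q,q[0]@u)
E
```

```text
seam (array([588.8, 313.4, 195.5]), np.float64(0.681090245256743)) 412.6167015598888
seam (array([497.1, 328.9, 191. ]), np.float64(1.9605610190562375)) 411.6416380252194
front (array([546.8, 240.5, 159.2]), np.float64(81.94265998237346)) 333.3905278415536
back (array([596. , 351.4, 194.1]), np.float64(0.39677464101070686)) 451.279249668872
back (array([502.4, 366.5, 193.5]), np.float64(0.7381724752345348)) 449.61173800522806
```

The visible seam and column top triangulate to z≈194, not the 230 I had assumed. That puts the stop face at about 412 mm along the channel and the nose now at about 410, so I keep creeping until it makes contact.

Emit:
arm_command(
  rows=[0,-0.1,0,0,0,-0.1,0,0,0,0,0,0],
)

```text
time_s: 6.9
ee_pos: [509.5, 146.2, 72.3]
ee_rot: [3.127, -0.278, 0.0]
wrist_force: [-2.6, -11.9, 8.6]
gripper_width: 17.8
```

Emit:
arm_command(
  rows=[0,-0.1,0,0,0,-0.1,0,0,0,0,0,0],
)

```text
time_s: 7.15
ee_pos: [509.5, 146.5, 72.2]
ee_rot: [3.124, -0.278, -0.001]
wrist_force: [-5.3, -27.5, 14.2]
gripper_width: 18.1
```

The force jumped to 27 N, so the slide is home after about 69 mm of travel. I release it, rise and check.

Emit:
arm_command(
  rows=[0,0,0,0,0,0,0,0,0,0,0,0,0,0,0,0,0,0,0,0,0,0,0,0,0,0,0,0],
  grip=6,
)

```text
time_s: 7.73
ee_pos: [509.6, 149.5, 71.7]
ee_rot: [-3.129, 0.278, 0.0]
wrist_force: [-0.4, -0.7, 0.3]
gripper_width: 60.2
```

Emit:
arm_command(
  rows=[0,0,-1,0,0,0,-3,0,0,0,-3,0,0,0,-3,0,0,0,-3,0,0,0,-3,0,0,0,-2,0,0,0,0,0],
)

```text
time_s: 8.4
ee_pos: [510.7, 149.6, 257.2]
ee_rot: [-3.127, 0.278, -0.011]
wrist_force: [-0.2, 0.2, -1.4]
gripper_width: 60.2
```

```bash
python3 - <<'E'
from h import *
np.set_printoptions(precision=1,suppress=True)
c=calibration("wrist");st=robot.get_state();print(st['ee_pos'],st['ee_rot'],st['wrist_force'],st['gripper_width'])
np.save("c5.npy",c,allow_pickle=True)
cv2.imwrite("pics/wrist5.png",grab_frame("wrist")[:,:,::-1])
E
```

```text
[510.7 149.6 257.2] [-3.1  0.3 -0. ] [-0.2  0.2 -1.4] 60.187798811638565
```

View pics/wrist5.png

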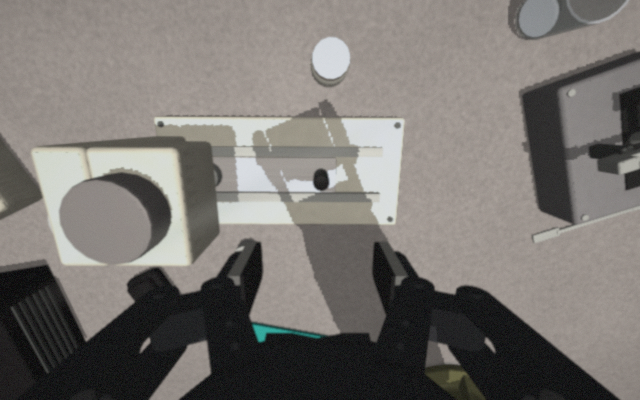

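The slide is home, with the die now under the head and the grip at (321,180). Next I measure the catch tab.

```bash
python3 - <<'E'
from h import *
np.set_printoptions(precision=1,suppress=True)
im=cv2.imread("pics/wrist2.png");cv2.imwrite("pics/w2z.png",cv2.resize(im[100:250,480:640],None,fx=4,fy=4,interpolation=cv2.INTER_CUBIC))
c=np.load("c1.npy",allow_pickle=True).item();t=calibration("top");s=calibration("side")
print(onz(t,np.array((150,266))/6+(345,155),131), onz(c,(411,93),131))
print(tri(t,np.array((150,266))/6+(345,155),s,np.array((386,226))/6+(275,130)))
print("bar far end", onz(t,np.array((365,228))/6+(345,155),120))
E
```

```text
[ 481.  -160.1  131. ] [ 485.3 -154.9  131. ]
(array([ 483.1, -160.6,  124.7]), np.float64(1.6073189464245368))
bar far end [ 501.7 -278.4  120. ]
```

View pics/w2z.png

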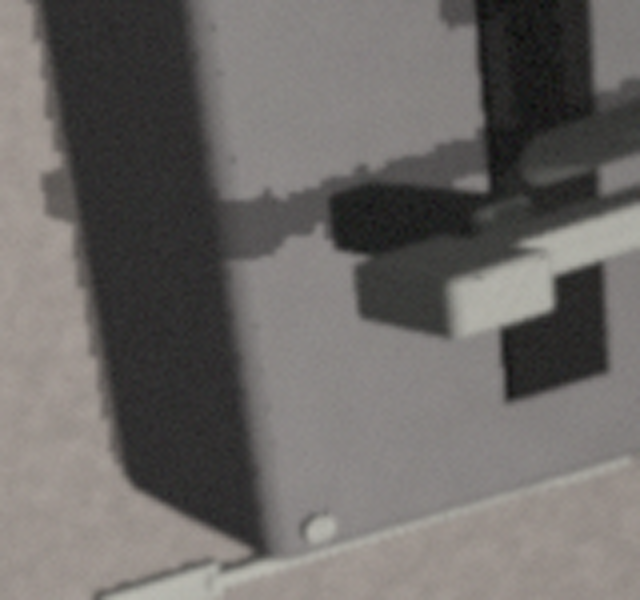

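```bash
python3 - <<'E'
from h import *
np.set_printoptions(precision=1,suppress=True)
c=np.load("c2.npy",allow_pickle=True).item();t=calibration("top")
w=lambda x,y:np.array((x,y))/4+(480,100)
print("w2 tab top",onz(c,w(503,293),131),"tri",tri(c,w(503,293),t,np.array((150,266))/6+(345,155)))
print([onz(c,w(*p),131) for p in [(447,280),(545,247),(555,300),(458,338)]])
print("screw",onz(c,w(320,528),65))
E
```

```text
w2 tab top [ 483.5 -159.5  131. ] tri (array([ 482.1, -160.8,  129.1]), np.float64(1.7224172274735945))
[array([ 488.1, -148.4,  131. ]), array([ 491.5, -166.6,  131. ]), array([ 480.2, -169.8,  131. ]), array([ 475.5, -151.7,  131. ])]
screw [ 400.4 -182.4   65. ]
```

Emit:
arm_command(
  rows=[0,0,0,-0.5,0,0,0,-0.99,0,0,0,-0.99,0,0,0,-0.99,0,0,0,-0.99,0,0,0,-0.99,0,0,0,-0.99,0,0,0,-0.99,0,0,0,-0.99,0,0,0,-0.99,0,0,0,-0.99,0,0,0,-0.99,0,0,0,-0.99,0,0,0,-0.99,0,0,0,-0.99,0,0,0,-0.99,0,0,0,-0.99,0,0,0,-0.99,0,0,0,-0.99,0,0,0,0],
)

```text
time_s: 10.12
ee_pos: [509.3, 149.3, 251.1]
ee_rot: [-2.018, -2.407, 0.002]
wrist_force: [-0.4, -0.6, 0.8]
gripper_width: 60.6
```

Emit:
arm_command(
  rows=[-2,-0.5,0,0,-3.2,-0.9,0,0,-3.2,-0.9,0,0,-3.2,-0.9,0,0,-3.2,-0.9,0,0,-3.2,-0.9,0,0,-3.2,-0.9,0,0,-3.2,-0.9,0,0,-3.2,-0.9,0,0,-2.4,-0.5,0,0,0,0,0,0,0,0,0,0,0,0,0,0],
)

```text
time_s: 11.2
ee_pos: [479.5, -159.7, 251.4]
ee_rot: [-2.027, -2.4, 0.0]
wrist_force: [1.2, 0.4, 0.2]
gripper_width: 60.3
```

```bash
python3 - <<'E'
from h import *
np.set_printoptions(precision=3,suppress=True)
c=calibration("wrist");st=robot.get_state();print(st['ee_pos'],st['ee_rot'],st['wrist_force'],st['gripper_width'])
np.save("c6.npy",c,allow_pickle=True)
cv2.imwrite("pics/wrist6.png",grab_frame("wrist")[:,:,::-1])
print(proj(c,(482.5,-160.2,131)))
E
```

```text
[ 479.508 -159.683  251.444] [-2.027 -2.4    0.   ] [1.162 0.351 0.219] 60.340883512374404
[320.917 194.861]
```

View pics/wrist6.png

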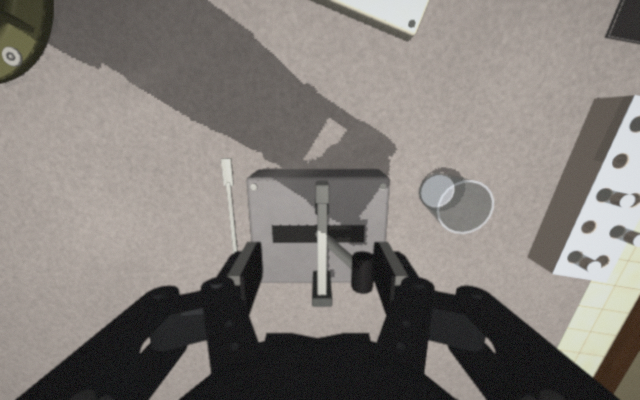

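The tab sits at (322,192), matching the projection. I descend to straddle it and close.

Emit:
arm_command(
  rows=[0,0.3,1,0,0,0,3,0,0,0,3,0,0,0,3,0,0,0,2,0,0,0,0.9,0,0,0,0,0,0,0,0,0],
)

```text
time_s: 11.92
ee_pos: [483.0, -159.4, 123.3]
ee_rot: [2.024, 2.402, 0.0]
wrist_force: [-0.2, -0.2, 0.8]
gripper_width: 60.1
```

Emit:
arm_command(
  rows=[0,0,0,0,0,0,0,0,0,0,0,0,0,0,0,0,0,0,0,0,0,0,0,0,0,0,0,0,0,0,0,0],
  grip=0.8,
  squeeze=20,
)

```text
time_s: 12.58
ee_pos: [482.6, -159.7, 122.8]
ee_rot: [2.025, 2.402, 0.0]
wrist_force: [-0.8, -0.4, 0.2]
gripper_width: 7.9
```

```bash
python3 - <<'E'
from h import *
np.set_printoptions(precision=3,suppress=True)
c=calibration("wrist");st=robot.get_state();print(st['ee_pos'],st['ee_rot'],st['wrist_force'],st['gripper_width'])
cv2.imwrite("pics/wrist7.png",grab_frame("wrist")[:,:,::-1])
E
```

```text
[ 482.586 -159.74   122.835] [2.025 2.402 0.   ] [-0.83 -0.37  0.19] 7.902838865565857
```

View pics/wrist7.png

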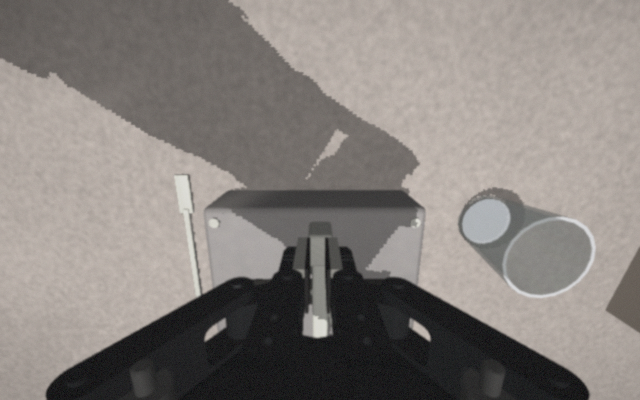

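The opening reads 7.9 mm, which is the commanded value rather than 14. I'll check whether the tab is really held.

```bash
python3 - <<'E'
from h import *
im=cv2.imread("pics/wrist7.png");cv2.imwrite("pics/w7z.png",cv2.resize(im[180:350,220:420],None,fx=4,fy=3.5,interpolation=cv2.INTER_CUBIC))
a=grab_frame("side")[:,:,::-1]
cv2.imwrite("pics/side7.png",cv2.resize(a[100:215,275:395],None,fx=5,fy=5,interpolation=cv2.INTER_CUBIC))
E
```

```text
(no output)
```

View pics/w7z.png

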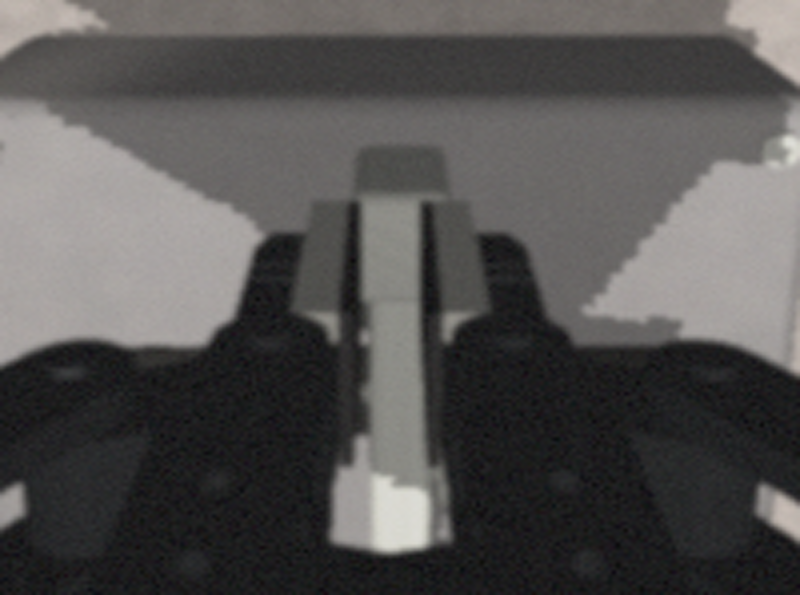

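View pics/side7.png

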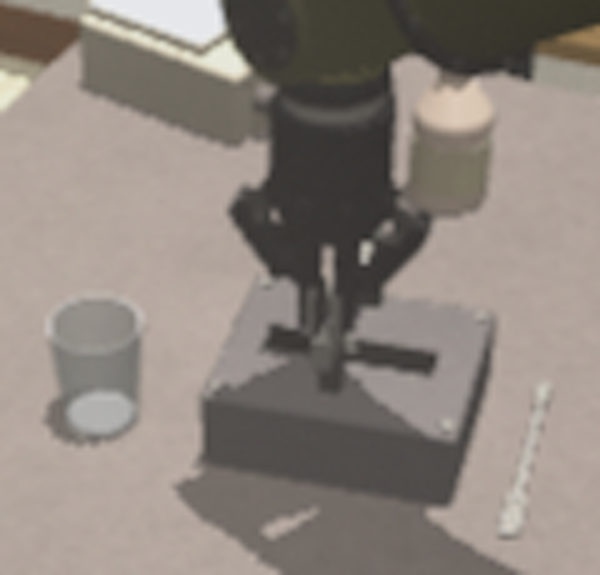

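The tab is visibly between the pads. I close further to see whether the fingers are stopped by it.

Emit:
arm_command(
  rows=[0,0,0,0,0,0,0,0,0,0,0,0,0,0,0,0],
  grip=0,
)

```text
time_s: 13.02
ee_pos: [482.6, -159.7, 122.8]
ee_rot: [-2.025, -2.402, -0.0]
wrist_force: [0.5, -1.1, -0.4]
gripper_width: -0.3
```

```bash
python3 - <<'E'
from h import *
im=grab_frame("wrist")[:,:,::-1];cv2.imwrite("pics/w8z.png",cv2.resize(im[180:350,220:420],None,fx=4,fy=3.5,interpolation=cv2.INTER_CUBIC))
c=calibration("wrist");st=robot.get_state()
R=cv2.Rodrigues(np.array(st['ee_rot']))[0]
np.set_printoptions(precision=1,suppress=True)
for d in [(0,0,3),(0,0,22),(11,0,22),(-11,0,22),(11,0,3)]:
    p=st['ee_pos']+R@np.array(d,float);q=proj(c,p);print(d,p,q,(q-[220,180])*[4,3.5])
E
```

```text
(0, 0, 3) [ 482.6 -159.7  119.8] [318.8 243. ] [395.2 220.4]
(0, 0, 22) [ 482.6 -159.7  100.8] [318.6 231. ] [394.4 178.6]
(11, 0, 22) [ 480.7 -148.9  100.8] [318.6 215.5] [394.5 124.4]
(-11, 0, 22) [ 484.5 -170.6  100.8] [318.6 246. ] [394.3 231.1]
(11, 0, 3) [ 480.7 -148.9  119.8] [318.8 226. ] [395.3 161. ]
```

View pics/w8z.png

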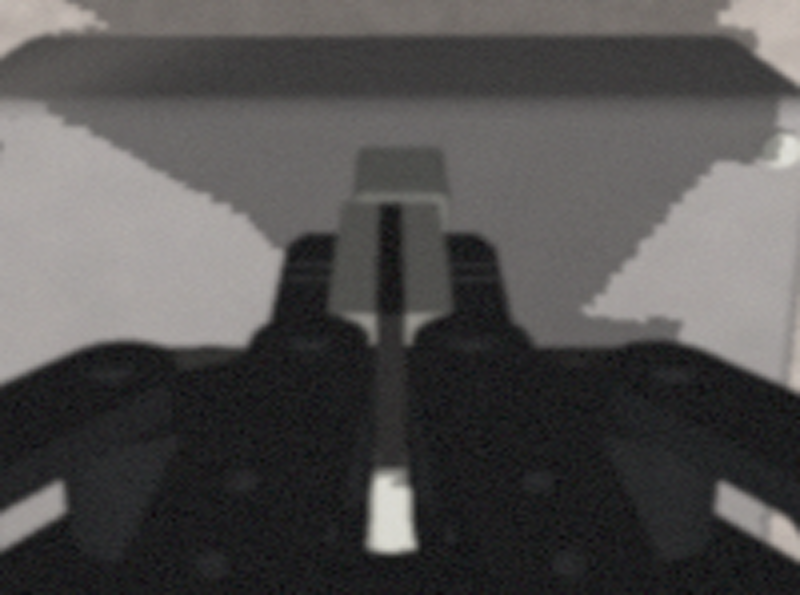

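```bash
python3 - <<'E'
from h import *
np.set_printoptions(precision=1,suppress=True)
c=calibration("wrist");st=robot.get_state();print(c['cam_to_world'])
o,d=ray(c,(319,235.7)); print("depth170 pt",o+d*170)
R=cv2.Rodrigues(np.array(st['ee_rot']))[0]
x=np.array([.985,.174,0]);y=np.array([-.174,.985,0]);tab=np.array([482.5,-160.2,119.])
for a in (-7,7):
  for b in (-10,10):
    for h in (-12,12):
      q=proj(c,tab+a*x+b*y+[0,0,h]);print(a,b,h,(q-[220,180])*[4,3.5])
# tool z for pad edge row 200, at x=+11
for z in range(-25,26,5):
    q=proj(c,st['ee_pos']+R@np.array([11,8,z]));print(z,(q-[220,180])*[4,3.5])
E
```

```text
[[  1.    0.2   0.  469.4]
 [  0.2  -0.9  -0.3 -89.4]
 [  0.    0.3  -1.  275.5]
 [  0.    0.    0.    1. ]]
depth170 pt [ 482.  -155.7  118.1]
-7 -10 -12 [351.4 242.8]
-7 -10 12 [346.2 307.4]
-7 10 -12 [349.6 143.2]
-7 10 12 [344.  195.3]
7 -10 -12 [436.1 242.5]
7 -10 12 [443. 307.]
7 10 -12 [437.  142.8]
7 10 12 [444.3 194.8]
-25 [460.9 232.4]
-20 [458.4 217.7]
-15 [456.1 204. ]
-10 [454.  191.1]
-5 [452.  178.9]
0 [450.1 167.5]
5 [448.3 156.8]
10 [446.6 146.6]
15 [445. 137.]
20 [443.5 127.9]
25 [442.1 119.2]
```

```bash
python3 - <<'E'
from h import *
np.set_printoptions(precision=1,suppress=True)
s=calibration("side")
st=robot.get_state()
for z in (101,110,120,131,140,150,177):
    print(z,(proj(s,(482.6,-159.7,z))-[275,100])*5)
a=grab_frame("side")[:,:,::-1]
cv2.imwrite("pics/side9.png",cv2.resize(a[120:190,305:375],None,fx=8,fy=8,interpolation=cv2.INTER_CUBIC))
for z in (101,110,120,131,140,150,177):
    print(z,(proj(s,(482.6,-159.7,z))-[305,120])*8)
print(st['ee_pos'])
E
```

```text
101 [322.1 368. ]
110 [322.4 357.3]
120 [322.8 345.3]
131 [323.2 331.9]
140 [323.5 320.8]
150 [323.9 308.4]
177 [324.9 274.2]
101 [275.4 428.8]
110 [275.9 411.6]
120 [276.5 392.4]
131 [277.1 371. ]
140 [277.6 353.3]
150 [278.2 333.5]
177 [279.8 278.7]
[ 482.6 -159.7  122.8]
```

View pics/side9.png

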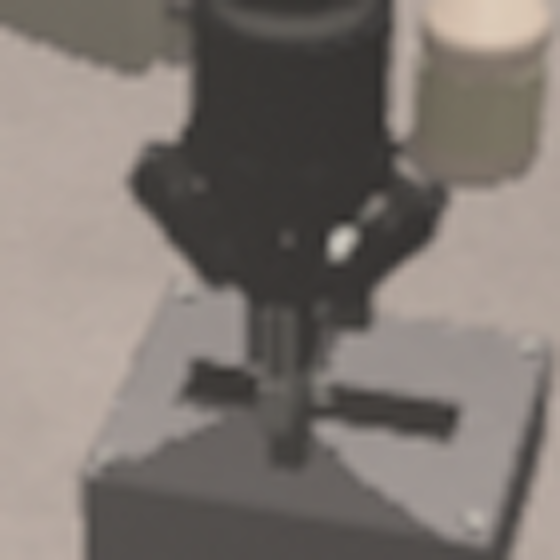

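The side view shows the closed fingertips ending at about z = 133, just above the tab. In practice the tips are shorter than I had assumed. I open, go down 28 mm (tips stay above the box top either way) and close again.

Emit:
arm_command(
  rows=[0,0,0,0,0,0,0,0,0,0,0,0,0,0,0,0,0,0,0,0,0,0,0,0],
  grip=4.5,
)

```text
time_s: 13.62
ee_pos: [482.6, -159.7, 122.8]
ee_rot: [-2.025, -2.402, 0.0]
wrist_force: [-0.3, 0.2, -0.3]
gripper_width: 44.8
```

Emit:
arm_command(
  rows=[0,0,0.7,0,0,0,0.7,0,0,0,0.7,0,0,0,0.6,0,0,0,0,0,0,0,0,0],
)

```text
time_s: 14.12
ee_pos: [482.4, -159.6, 95.3]
ee_rot: [-2.024, -2.401, 0.0]
wrist_force: [0.2, 0.5, 0.8]
gripper_width: 44.8
```

Emit:
arm_command(
  rows=[0,0,0,0,0,0,0,0,0,0,0,0,0,0,0,0,0,0,0,0,0,0,0,0],
  grip=0.5,
  squeeze=20,
)

```text
time_s: 14.62
ee_pos: [483.9, -159.6, 96.5]
ee_rot: [2.023, 2.4, 0.003]
wrist_force: [10.0, 2.6, -1.4]
gripper_width: 13.5
```

```bash
python3 - <<'E'
from h import *
st=robot.get_state();print(st['ee_pos'],st['wrist_force'],st['gripper_width'])
im=grab_frame("wrist")[:,:,::-1];cv2.imwrite("pics/w10z.png",cv2.resize(im[180:350,220:420],None,fx=4,fy=3.5,interpolation=cv2.INTER_CUBIC))
a=grab_frame("side")[:,:,::-1]
cv2.imwrite("pics/side10.png",cv2.resize(a[120:190,305:375],None,fx=8,fy=8,interpolation=cv2.INTER_CUBIC))
E
```

```text
[ 483.86267632 -159.58916886   96.48463712] [ 9.95802308  2.59398764 -1.35115226] 13.473282384561655
```

View pics/w10z.png

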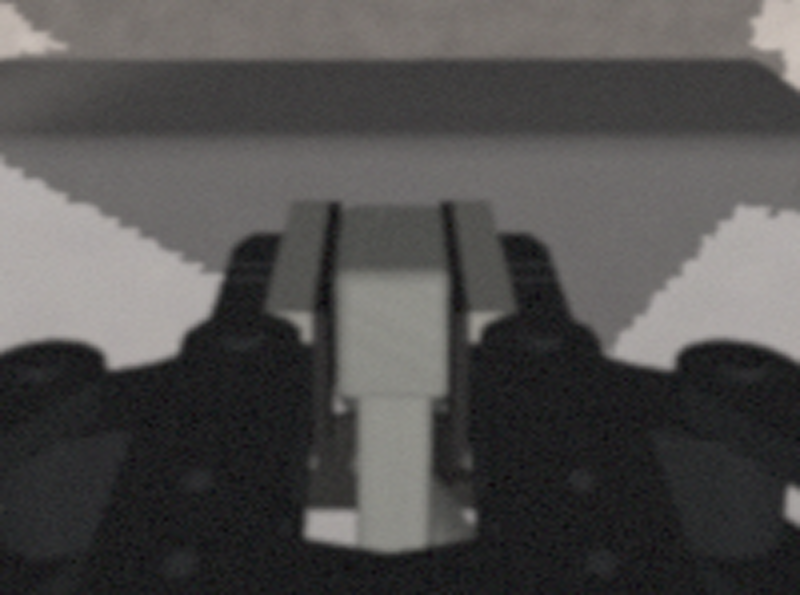

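View pics/side10.png

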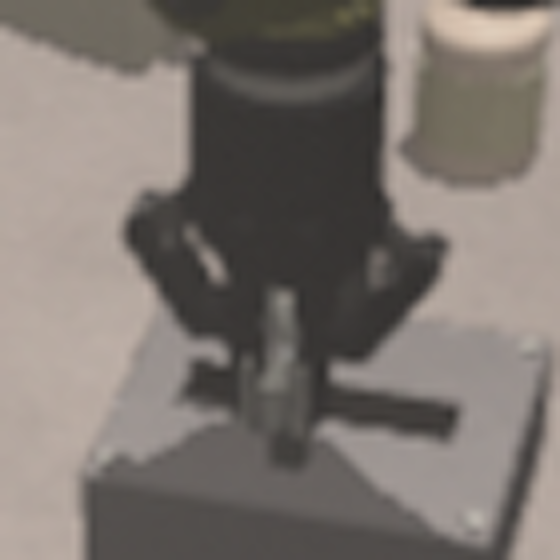

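Now the opening stops at 13.5 mm, so the tab is held. I compute the arc about the hinge.

```bash
python3 - <<'E'
import numpy as np
n=20;th=np.linspace(0,2.2,n+1);r=125.06
y=r*np.cos(th+.032);z=r*np.sin(th+.032)
for a,b in zip(np.diff(y)/10,np.diff(z)/10): print(f"{a:.2f}, 0, {-b:.2f}, 0,")
E
```

```text
-0.12, 0, -1.37, 0,
-0.27, 0, -1.35, 0,
-0.42, 0, -1.31, 0,
-0.56, 0, -1.26, 0,
-0.69, 0, -1.19, 0,
-0.82, 0, -1.11, 0,
-0.93, 0, -1.01, 0,
-1.04, 0, -0.90, 0,
-1.13, 0, -0.78, 0,
-1.21, 0, -0.65, 0,
-1.27, 0, -0.51, 0,
-1.32, 0, -0.37, 0,
-1.36, 0, -0.22, 0,
-1.37, 0, -0.07, 0,
-1.37, 0, 0.08, 0,
-1.36, 0, 0.23, 0,
-1.32, 0, 0.37, 0,
-1.27, 0, 0.52, 0,
-1.21, 0, 0.65, 0,
-1.13, 0, 0.78, 0,
```

Emit:
arm_command(
  rows=[0,0.1,0,0,-0.12,0,-1.37,0,-0.27,0,-1.35,0,-0.42,0,-1.31,0,0,0,0,0],
)

```text
time_s: 15.13
ee_pos: [485.7, -168.2, 138.3]
ee_rot: [2.023, 2.4, 0.001]
wrist_force: [0.3, 1.9, 2.0]
gripper_width: 13.2
```

```bash
python3 - <<'E'
from h import *
st=robot.get_state();print(st['ee_pos'],st['wrist_force'],st['gripper_width'])
a=grab_frame("side")[:,:,::-1]
cv2.imwrite("pics/side11.png",cv2.resize(a[120:190,305:375],None,fx=8,fy=8,interpolation=cv2.INTER_CUBIC))
E
```

```text
[ 485.65691528 -168.24718022  138.32687241] [0.27482287 1.91031801 2.02306182] 13.21074310081435
```

View pics/side11.png

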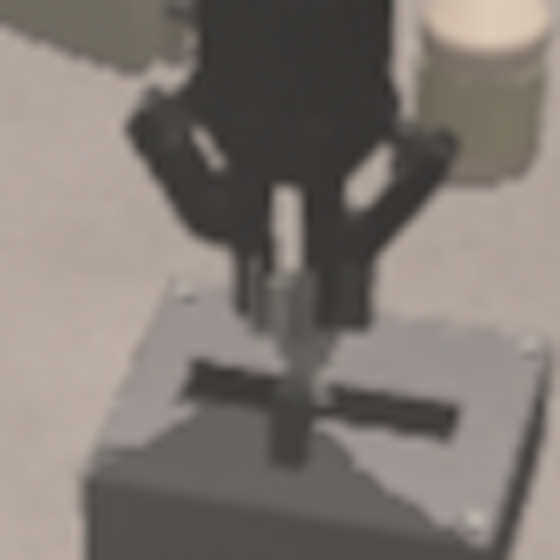

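The tab has risen with the gripper and left the post behind, with low forces. I carry on along the arc.

Emit:
arm_command(
  rows=[-0.56,0,-1.26,0,-0.69,0,-1.19,0,-0.82,0,-1.11,0,-0.93,0,-1.01,0,-1.04,0,-0.9,0,-1.13,0,-0.78,0,-1.21,0,-0.65,0,-1.27,0,-0.51,0,0,0,0,0],
)

```text
time_s: 15.93
ee_pos: [498.6, -244.0, 210.3]
ee_rot: [2.025, 2.401, 0.002]
wrist_force: [4.0, 3.3, 5.4]
gripper_width: 13.7
```

Emit:
arm_command(
  rows=[-1.32,0,-0.37,0,-1.36,0,-0.22,0,-1.37,0,-0.07,0,-1.37,0,0.08,0,-1.36,0,0.23,0,-1.32,0,0.37,0,-1.27,0,0.52,0,0,0,0,0,0,0,0,0],
)

```text
time_s: 16.68
ee_pos: [514.5, -336.4, 204.4]
ee_rot: [2.024, 2.4, 0.001]
wrist_force: [6.9, -1.3, 4.3]
gripper_width: 13.6
```

```bash
python3 - <<'E'
from h import *
st=robot.get_state();print(st['ee_pos'],st['ee_rot'],st['wrist_force'],st['gripper_width'])
a=grab_frame("side")[:,:,::-1]
cv2.imwrite("pics/side12.png",cv2.resize(a[90:190,305:405],None,fx=6,fy=6,interpolation=cv2.INTER_CUBIC))
E
```

```text
[ 514.49898637 -336.41597254  204.42826874] [2.02408887e+00 2.39996535e+00 5.97803986e-04] [ 6.89600264 -1.34954592  4.25096397] 13.559301716809763
```

View pics/side12.png

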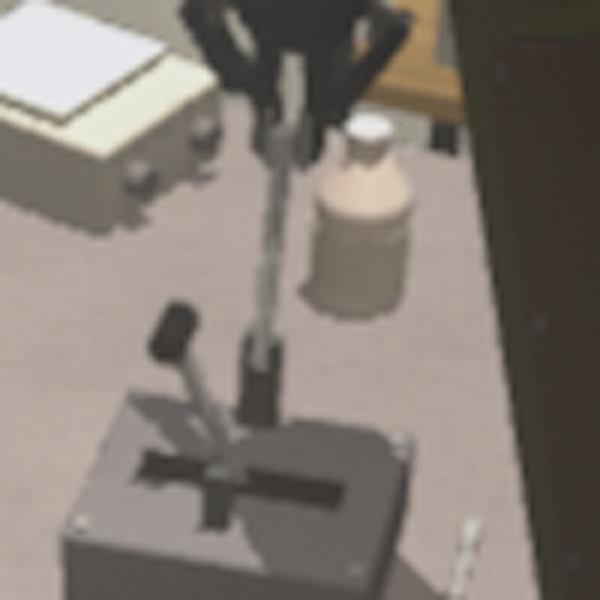

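The catch is past upright, at about 2.0 rad. I continue close to the stop and release.

Emit:
arm_command(
  rows=[-1.21,0,0.65,0,-1.13,0,0.78,0,0,0,0,0],
)

```text
time_s: 16.98
ee_pos: [518.6, -360.7, 189.3]
ee_rot: [2.024, 2.399, 0.001]
wrist_force: [9.7, -1.9, 6.2]
gripper_width: 13.6
```

Emit:
arm_command(
  rows=[0,0,0,0,0,0,0,0,0,0,0,0,0,0,0,0,0,0,0,0,0,0,0,0],
  grip=6,
)

```text
time_s: 17.48
ee_pos: [517.6, -358.3, 190.3]
ee_rot: [-2.024, -2.402, 0.0]
wrist_force: [0.2, -0.1, -0.6]
gripper_width: 59.5
```

Emit:
arm_command(
  rows=[0,0,-2,0,0,0,-3,0,0,0,-3,0,0,0,-1,0,0,0,0,0,0,0,0,0],
)

```text
time_s: 17.98
ee_pos: [517.7, -358.3, 280.0]
ee_rot: [-2.025, -2.402, 0.0]
wrist_force: [-0.8, -0.2, -0.8]
gripper_width: 59.9
```

```bash
python3 - <<'E'
from h import *
st=robot.get_state();print(st['ee_pos'],st['ee_rot'],st['wrist_force'],st['gripper_width'])
a=grab_frame("side")[:,:,::-1]
cv2.imwrite("pics/side13f.png",a)
cv2.imwrite("pics/side13.png",cv2.resize(a[90:190,305:405],None,fx=6,fy=6,interpolation=cv2.INTER_CUBIC))
a=grab_frame("top")[:,:,::-1]
cv2.imwrite("pics/top13f.png",a)
E
```

```text
[ 517.67623176 -358.25145842  280.03567067] [-2.02456027e+00 -2.40223234e+00  4.46539561e-05] [-0.76259188 -0.21568087 -0.83995013] 59.90940113251088
```

View pics/side13.png

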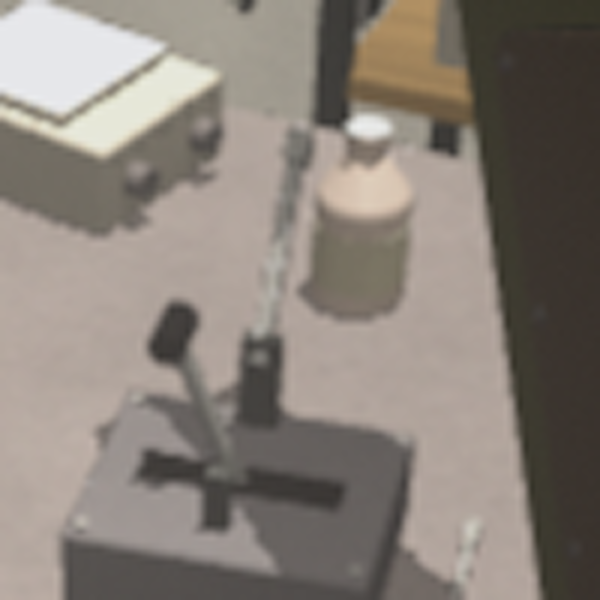

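View pics/top13f.png

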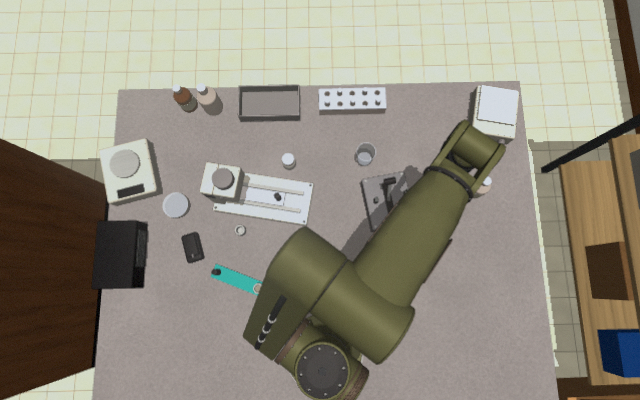

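The catch is fully over at its open stop, with its tip at side crop (298,140), and the slide is still home. I turn to the lever with the jaws along the station's y.

Emit:
arm_command(
  rows=[0,0,0,0.95,0,0,0,1,0,0,0,1,0,0,0,1,0,0,0,1,0,0,0,1,0,0,0,1,0,0,0,1,0,0,0,1,0,0,0,1,0,0,0,1,0,0,0,1,0,0,0,1,0,0,0,1,0,0,0,1,0,0,0,0],
  grip=5.6,
)

```text
time_s: 19.42
ee_pos: [517.5, -358.2, 278.9]
ee_rot: [-3.129, -0.267, 0.003]
wrist_force: [0.9, 0.8, 0.1]
gripper_width: 55.8
```

Emit:
arm_command(
  rows=[0.4,-1.3,0,0,0.7,-2.4,0,0,0.8,-2.6,0,0,0.8,-2.6,0,0,0.7,-2.4,0,0,0.5,-1.7,0,0,0,0,0,0,0,0,0,0],
)

```text
time_s: 20.08
ee_pos: [533.5, -222.4, 280.2]
ee_rot: [-3.129, -0.282, 0.001]
wrist_force: [0.6, -0.8, -0.9]
gripper_width: 56.0
```

```bash
python3 - <<'E'
from h import *
np.set_printoptions(precision=3,suppress=True)
c=calibration("wrist");st=robot.get_state();print(st['ee_pos'],st['ee_rot'],st['gripper_width'])
np.save("c14.npy",c,allow_pickle=True)
cv2.imwrite("pics/wrist14.png",grab_frame("wrist")[:,:,::-1])
print(proj(c,(533.5,-222.7,161)))
E
```

```text
[ 533.486 -222.396  280.22 ] [-3.129 -0.282  0.001] 56.001593235807135
[317.742 193.086]
```

View pics/wrist14.png

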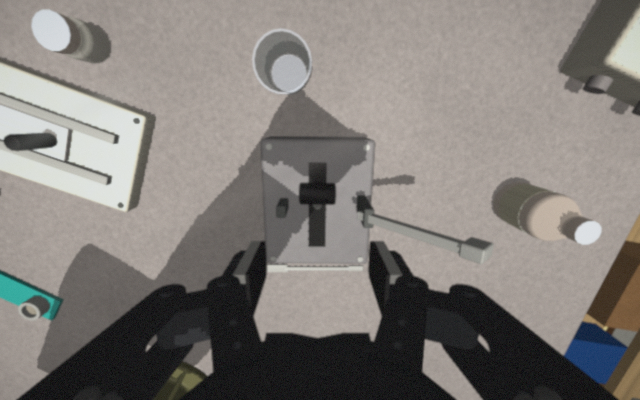

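The lever grip is at (317,194), matching the projection, and the catch bar is well clear to the right. I descend.

Emit:
arm_command(
  rows=[0,0,1.5,0,0,0,3,0,0,0,3,0,0,0,3,0,0,0,2,0,0,0,1.2,0,0,0,0.5,0,0,0,0,0,0,0,0,0],
)

```text
time_s: 20.88
ee_pos: [533.9, -224.0, 139.6]
ee_rot: [3.129, 0.275, 0.002]
wrist_force: [0.3, 1.1, 0.1]
gripper_width: 55.9
```

```bash
python3 - <<'E'
from h import *
np.set_printoptions(precision=3,suppress=True)
c=calibration("wrist");st=robot.get_state();print(st['ee_pos'],st['wrist_force'],st['gripper_width'])
im=grab_frame("wrist")[:,:,::-1];cv2.imwrite("pics/w15z.png",cv2.resize(im[150:350,200:440],None,fx=3,fy=3,interpolation=cv2.INTER_CUBIC))
a=grab_frame("side")[:,:,::-1]
cv2.imwrite("pics/side15.png",cv2.resize(a[90:190,305:405],None,fx=6,fy=6,interpolation=cv2.INTER_CUBIC))
E
```

```text
[ 533.851 -223.996  139.553] [0.33  1.098 0.135] 55.895249306629914
```

View pics/w15z.png

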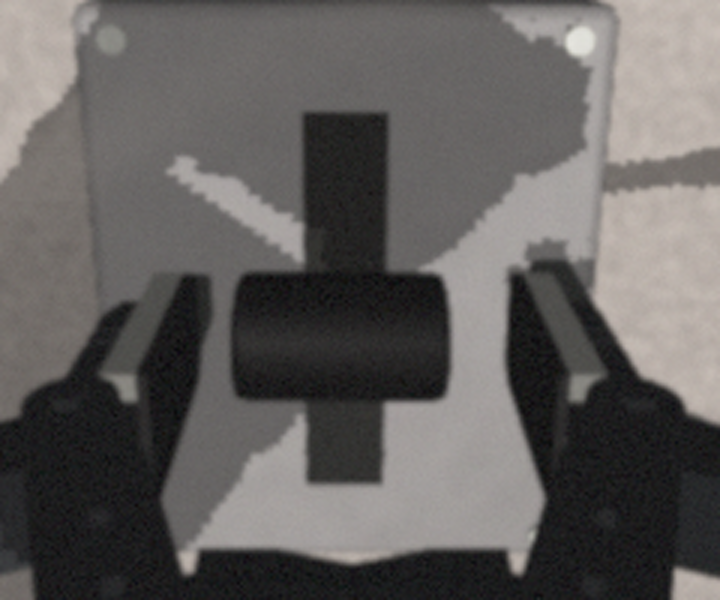

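View pics/side15.png

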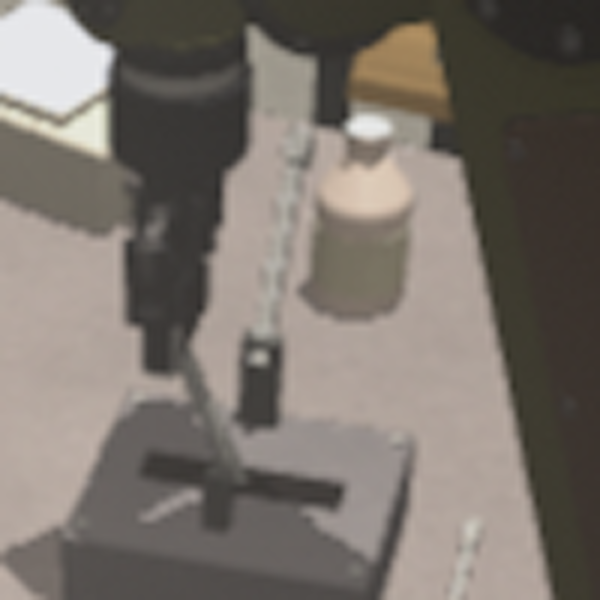

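The pads straddle the grip and are about 3 mm off centre to the right in the image. I centre them and close.

Emit:
arm_command(
  rows=[0,-0.27,0.2,0,0,0,0,0,0,0,0,0],
)

```text
time_s: 21.23
ee_pos: [533.0, -220.7, 136.8]
ee_rot: [3.129, 0.276, 0.001]
wrist_force: [0.6, -0.3, 0.7]
gripper_width: 56.1
```

Emit:
arm_command(
  rows=[0,0,0,0,0,0,0,0,0,0,0,0,0,0,0,0,0,0,0,0,0,0,0,0],
  grip=2.5,
  squeeze=40,
)

```text
time_s: 21.73
ee_pos: [533.3, -221.8, 137.1]
ee_rot: [3.128, 0.274, 0.002]
wrist_force: [0.5, -6.7, 2.2]
gripper_width: 35.5
```

```bash
python3 - <<'E'
from h import *
im=grab_frame("wrist")[:,:,::-1];cv2.imwrite("pics/w16z.png",cv2.resize(im[150:350,200:440],None,fx=3,fy=3,interpolation=cv2.INTER_CUBIC))
import numpy as np
L=110
th=np.linspace(-.4,.43,15)
x=-L*np.sin(th);z=L*np.cos(th)
for a,b in zip(np.diff(x)/10,np.diff(z)/10): print(f"{a:.2f}, 0, {-b:.2f}, 0,")
E
```

```text
-0.61, 0, -0.24, 0,
-0.62, 0, -0.20, 0,
-0.63, 0, -0.16, 0,
-0.64, 0, -0.12, 0,
-0.65, 0, -0.09, 0,
-0.65, 0, -0.05, 0,
-0.65, 0, -0.01, 0,
-0.65, 0, 0.03, 0,
-0.65, 0, 0.07, 0,
-0.64, 0, 0.11, 0,
-0.64, 0, 0.14, 0,
-0.63, 0, 0.18, 0,
-0.61, 0, 0.22, 0,
-0.60, 0, 0.25, 0,
```

View pics/w16z.png

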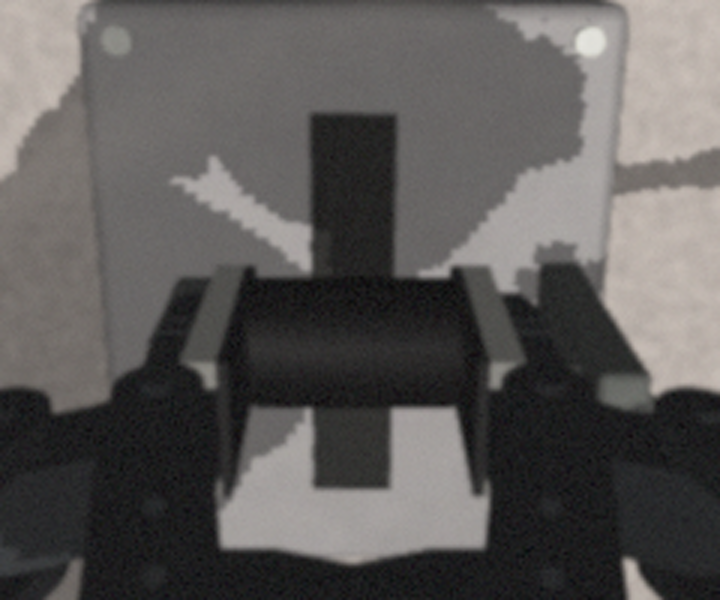

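The lever grip is held by its flat ends (35.5 mm opening). I pull it along its arc.

Emit:
arm_command(
  rows=[-0.61,0.05,-0.24,0,-0.62,0.05,-0.2,0,-0.63,0,-0.16,0,-0.64,0,-0.12,0,-0.65,0,-0.09,0,-0.65,0,-0.05,0,-0.65,0,-0.01,0,0,0,0,0],
)

```text
time_s: 22.45
ee_pos: [489.4, -229.7, 145.5]
ee_rot: [3.129, 0.275, 0.003]
wrist_force: [5.4, 1.2, -3.1]
gripper_width: 35.3
```

Emit:
arm_command(
  rows=[-0.65,0,0.03,0,-0.65,0,0.07,0,-0.64,0,0.11,0,-0.64,0,0.14,0,-0.63,0,0.18,0,-0.61,0,0.22,0,0,0,0,0,0,0,0,0],
)

```text
time_s: 23.12
ee_pos: [452.6, -236.2, 138.7]
ee_rot: [3.129, 0.275, 0.004]
wrist_force: [3.0, 4.7, 7.1]
gripper_width: 35.3
```

```bash
python3 - <<'E'
from h import *
st=robot.get_state();print(st['ee_pos'],st['wrist_force'],st['wrist_torque'],st['gripper_width'])
im=grab_frame("wrist")[:,:,::-1];cv2.imwrite("pics/w17z.png",cv2.resize(im[150:350,200:440],None,fx=3,fy=3,interpolation=cv2.INTER_CUBIC))
a=grab_frame("side")[:,:,::-1]
cv2.imwrite("pics/side17.png",cv2.resize(a[90:190,305:405],None,fx=6,fy=6,interpolation=cv2.INTER_CUBIC))
E
```

```text
[ 452.60985579 -236.16511977  138.69759455] [2.97178624 4.70571399 7.06870755] [ 0.65241391 -0.78951915  0.11717964] 35.28169015357245
```

View pics/w17z.png

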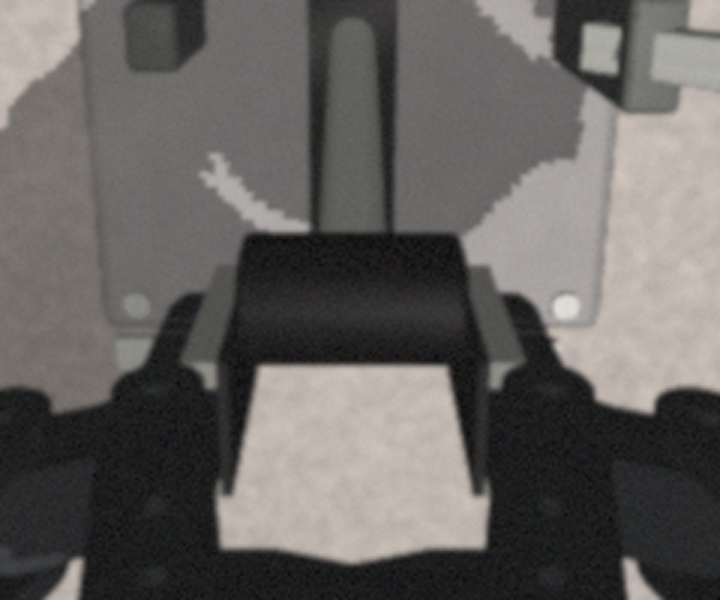

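View pics/side17.png

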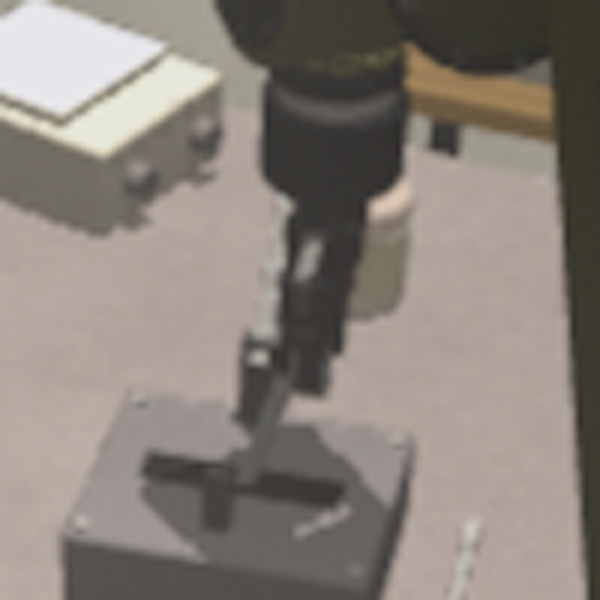

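The lever has swung over towards the robot, but the grip shifted a few mm in the pads. I'll measure where it is.

```bash
python3 - <<'E'
from h import *
np.set_printoptions(precision=1,suppress=True)
c=calibration("wrist");s=calibration("side")
xh=np.array([.985,.174]);o=np.array([490.5,-229.5])
# w16 reference measured at old pose: centre row 342 -> compare in tool frame
for nm,r in (("before",342),("now",299)):
    px=(316.7,150+r/3)
    for z in (158,161,165,170):
        q=onz(c,px,z);print(nm,z,q,"st x",(q[:2]-o)@xh)
st=robot.get_state()
R=cv2.Rodrigues(np.array(st['ee_rot']))[0]
E
```

```text
before 158 [ 449.6 -236.3  158. ] st x -41.48478909903901
before 161 [ 451.2 -236.   161. ] st x -39.84179044307798
before 165 [ 453.4 -235.6  165. ] st x -37.65112556846333
before 170 [ 456.1 -235.2  170. ] st x -34.912794475194964
now 158 [ 457.8 -234.8  158. ] st x -33.13445749779767
now 161 [ 459.2 -234.6  161. ] st x -31.678888248970956
now 165 [ 461.2 -234.3  165. ] st x -29.73812925053539
now 170 [ 463.5 -233.9  170. ] st x -27.312180502490843
```

The lever is at about 0.68 of 0.8 rad after slipping some 8 mm in the pads. I squeeze harder and keep pulling.

Emit:
arm_command(
  rows=[0,0,0,0,0,0,0,0,-0.3,0,0.1,0,-0.3,0,0.1,0,-0.3,0,0.12,0,0,0,0,0],
  squeeze=100,
)

```text
time_s: 23.72
ee_pos: [444.1, -237.8, 135.7]
ee_rot: [3.128, 0.278, 0.006]
wrist_force: [6.2, 6.3, 7.6]
gripper_width: 33.9
```

```bash
python3 - <<'E'
from h import *
np.set_printoptions(precision=2,suppress=True)
c=calibration("wrist")
st=robot.get_state();print(st['ee_pos'],st['wrist_force'],st['wrist_torque'],st['gripper_width'])
im=grab_frame("wrist")[:,:,::-1];cv2.imwrite("pics/w18z.png",cv2.resize(im[150:350,200:440],None,fx=3,fy=3,interpolation=cv2.INTER_CUBIC))
E
```

```text
[ 444.14 -237.76  135.74] [6.2  6.26 7.65] [ 0.65 -1.6   1.2 ] 33.91125456585472
```

View pics/w18z.png

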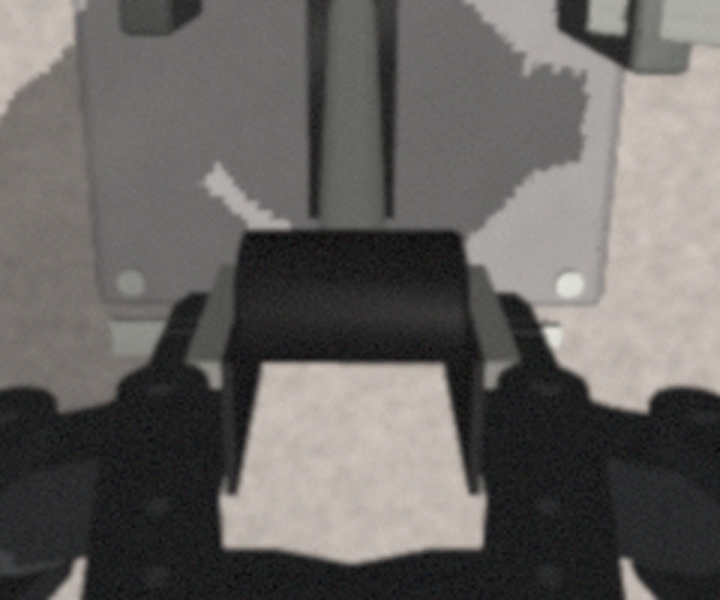

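It follows now with almost no further slip. I continue in small steps until the stop is felt.

Emit:
arm_command(
  rows=[-0.2,0,0.08,0,-0.2,0,0.08,0,0,0,0,0],
)

```text
time_s: 24.02
ee_pos: [440.2, -238.3, 134.0]
ee_rot: [-3.13, -0.272, -0.006]
wrist_force: [7.4, 6.8, 8.1]
gripper_width: 33.9
```

Emit:
arm_command(
  rows=[-0.2,0,0.08,0,0,0,0,0],
)

```text
time_s: 24.18
ee_pos: [438.1, -238.8, 133.1]
ee_rot: [3.128, 0.279, 0.004]
wrist_force: [4.9, 6.0, 6.8]
gripper_width: 33.8
```

Emit:
arm_command(
  rows=[-0.2,0,0.08,0,0,0,0,0],
)

```text
time_s: 24.35
ee_pos: [435.9, -239.0, 132.2]
ee_rot: [-3.13, -0.273, -0.004]
wrist_force: [1.7, 3.7, 6.1]
gripper_width: 33.7
```

```bash
python3 - <<'E'
from h import *
np.set_printoptions(precision=2,suppress=True)
c=calibration("wrist")
st=robot.get_state();print(st['ee_pos'],st['wrist_force'],st['wrist_torque'],st['gripper_width'])
im=grab_frame("wrist")[:,:,::-1];cv2.imwrite("pics/w19z.png",cv2.resize(im[150:350,200:440],None,fx=3,fy=3,interpolation=cv2.INTER_CUBIC))
a=grab_frame("side")[:,:,::-1]
cv2.imwrite("pics/side19.png",cv2.resize(a[90:190,305:405],None,fx=6,fy=6,interpolation=cv2.INTER_CUBIC))
E
```

```text
[ 435.86 -239.    132.21] [1.67 3.65 6.09] [ 1.19 -0.51 -1.73] 33.66347312749249
```

View pics/w19z.png

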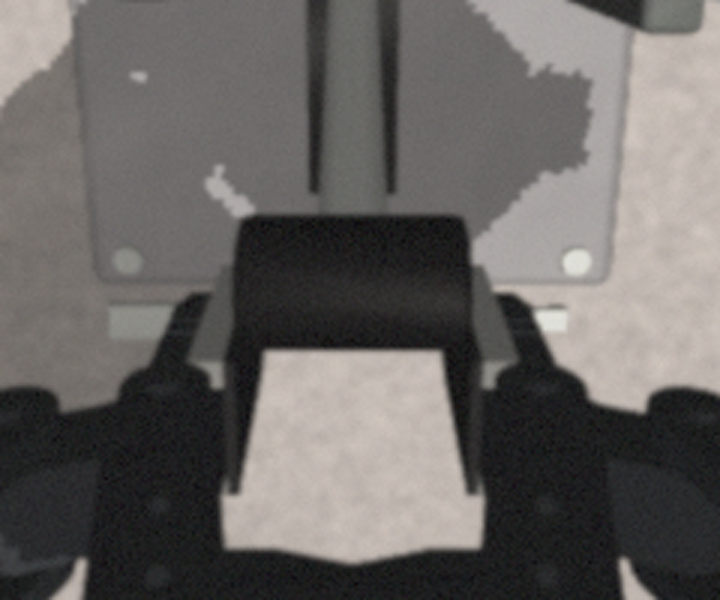

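View pics/side19.png

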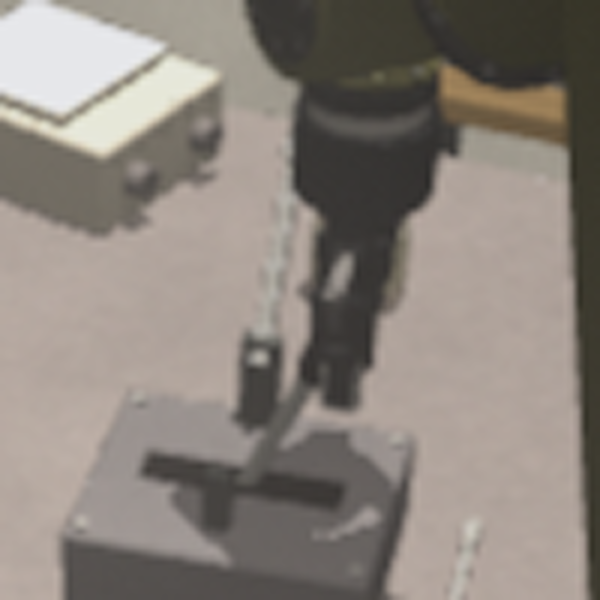

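```bash
python3 - <<'E'
from h import *
np.set_printoptions(precision=1,suppress=True)
c=calibration("wrist");s=calibration("side")
xh=np.array([.985,.174]);o=np.array([490.5,-229.5])
for z in (158,161,165,170):
    q=onz(c,(317.3,150+281/3),z);print(z,q,"st x",(q[:2]-o)@xh)
for th in (.6,.65,.7,.75,.8):
    x=110*np.sin(.4-th);z=60+110*np.cos(.4-th);p=np.r_[o+xh*x,z]
    print(th,x,z,"side",(proj(s,p)-[305,90])*6,"wrist",(proj(c,p)-[200,150])*3)
E
```

```text
158 [ 447.3 -236.9  158. ] st x -43.85116656968881
161 [ 448.7 -236.7  161. ] st x -42.47218387651712
165 [ 450.5 -236.4  165. ] st x -40.63354028562163
170 [ 452.7 -236.   170. ] st x -38.33523579700214
0.6 -21.85362638745673 167.80732356253657 side [285.6 338.6] wrist [352.9 171.3]
0.65 -27.214435517997522 166.58036638817092 side [294.9 341.9] wrist [352.9 203.1]
0.7 -32.507222732747344 165.08701380381666 side [304.2 345.5] wrist [353.  232.6]
0.75 -37.718758820099644 163.33099841321166 side [313.2 349.6] wrist [353.  259.5]
0.8 -42.83601765395156 161.31670934031735 side [322.1 354. ] wrist [353.1 284. ]
```

The lever measures about 0.79 rad, but the grip has crept to the pads' edge, about 13 mm off centre, which is a poor hold. I'll ease the lever back and re-grip with the jaws fore and aft, so the far finger pulls it positively.

Emit:
arm_command(
  rows=[0.5,0,-0.2,0,0.6,0,-0.22,0,0.63,0,-0.18,0,0.64,0,-0.14,0,0.64,0,-0.11,0,0.65,0,-0.07,0,0.65,0,-0.03,0,0.65,0,0.01,0,0.65,0,0.05,0,0.65,0,0.09,0,0.64,0,0.12,0,0.63,0,0.16,0,0.5,0,0.1,0,0,0,0,0],
)

```text
time_s: 25.62
ee_pos: [517.6, -225.0, 138.9]
ee_rot: [3.127, 0.274, 0.013]
wrist_force: [10.4, 8.7, 22.8]
gripper_width: 33.2
```

Emit:
arm_command(
  rows=[0,0,0,0,0,0,0,0,0,0,0,0,0,0,0,0,0,0,0,0],
  grip=6,
)

```text
time_s: 26.03
ee_pos: [513.8, -225.3, 135.2]
ee_rot: [-3.129, -0.275, 0.001]
wrist_force: [-0.2, -0.1, -0.3]
gripper_width: 60.1
```

Emit:
arm_command(
  rows=[0,0,-2,0,0,0,-3,0,0,0,-3,0,0,0,-1,0,0,0,0,0],
)

```text
time_s: 26.45
ee_pos: [514.8, -225.7, 228.2]
ee_rot: [3.127, 0.275, 0.006]
wrist_force: [0.4, -0.1, 0.2]
gripper_width: 60.1
```

Emit:
arm_command(
  rows=[0,0,0,-0.95,0,0,0,-1,0,0,0,-1,0,0,0,-1,0,0,0,-1,0,0,0,-1,0,0,0,-1,0,0,0,-1,0,0,0,-1,0,0,0,-1,0,0,0,-1,0,0,0,-1,0,0,0,-1,0,0,0,-1,0,0,0,-1,0,0,0,0,0,0,0,0],
)

```text
time_s: 27.87
ee_pos: [513.7, -225.1, 224.3]
ee_rot: [-2.028, -2.398, 0.001]
wrist_force: [0.7, 0.1, 0.1]
gripper_width: 60.1
```

```bash
python3 - <<'E'
from h import *
np.set_printoptions(precision=3,suppress=True)
c=calibration("wrist");st=robot.get_state();print(st['ee_pos'],st['ee_rot'],st['wrist_force'],st['gripper_width'])
cv2.imwrite("pics/wrist20.png",grab_frame("wrist")[:,:,::-1])
print(proj(c,(533.5,-222.2,161)))
E
```

```text
[ 513.725 -225.128  224.259] [-2.028 -2.398  0.001] [0.651 0.133 0.137] 60.06797836755205
[342.96  212.202]
```

View pics/wrist20.png

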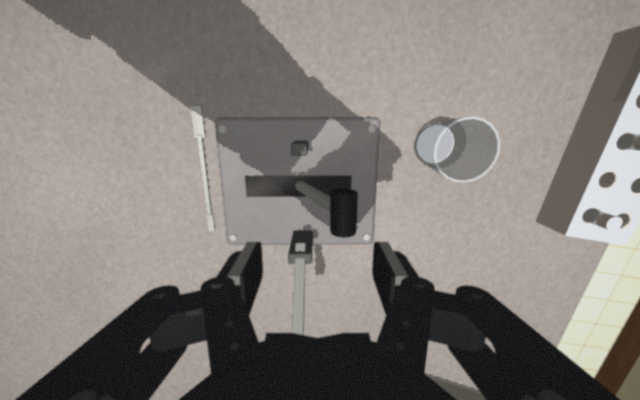

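The lever is back at rest at (343,213). I shift across, descend and close with the jaws fore and aft.

Emit:
arm_command(
  rows=[0,1,0,0,0,1,0,0,0,0,0,0,0,0,1.5,0,0,0,3,0,0,0,2.5,0,0,0,1.3,0,0,0,0,0,0,0,0,0],
)

```text
time_s: 28.67
ee_pos: [533.7, -221.8, 142.4]
ee_rot: [-2.025, -2.401, 0.0]
wrist_force: [0.3, -0.6, 0.9]
gripper_width: 60.0
```

```bash
python3 - <<'E'
from h import *
st=robot.get_state();print(st['ee_pos'],st['wrist_force'],st['gripper_width'])
im=grab_frame("wrist")[:,:,::-1];cv2.imwrite("pics/w21z.png",cv2.resize(im[150:350,200:440],None,fx=3,fy=3,interpolation=cv2.INTER_CUBIC))
E
```

```text
[ 533.74917631 -221.80298103  142.42360284] [ 0.29191484 -0.56352143  0.90488179] 60.04136531586116
```

View pics/w21z.png

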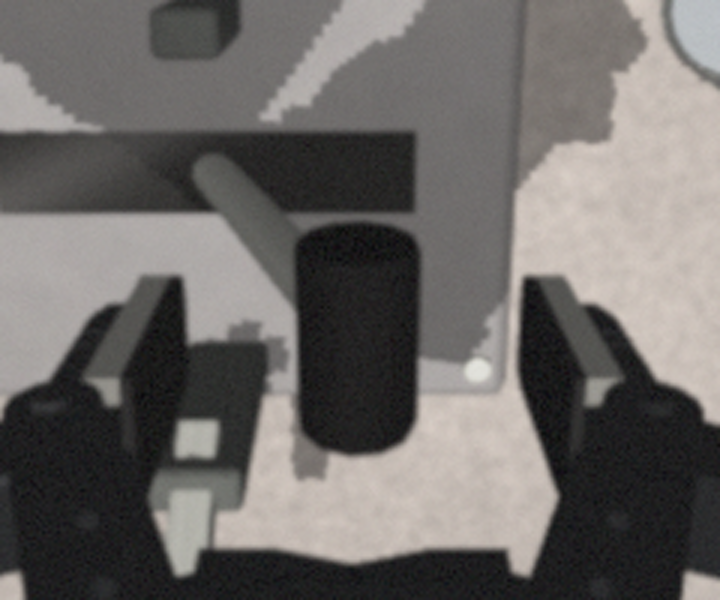

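Emit:
arm_command(
  rows=[0,0,0.3,0,0,0,0,0,0,0,0,0,0,0,0,0,0,0,0,0,0,0,0,0],
  grip=1.2,
  squeeze=40,
)

```text
time_s: 29.22
ee_pos: [534.2, -221.9, 140.2]
ee_rot: [2.024, 2.401, 0.001]
wrist_force: [2.9, 1.6, 4.0]
gripper_width: 20.5
```

```bash
python3 - <<'E'
from h import *
st=robot.get_state();print(st['ee_pos'],st['wrist_force'],st['gripper_width'])
im=grab_frame("wrist")[:,:,::-1];cv2.imwrite("pics/w22z.png",cv2.resize(im[150:350,200:440],None,fx=3,fy=3,interpolation=cv2.INTER_CUBIC))
a=grab_frame("side")[:,:,::-1]
cv2.imwrite("pics/side22.png",cv2.resize(a[90:190,305:405],None,fx=6,fy=6,interpolation=cv2.INTER_CUBIC))
E
```

```text
[ 534.19877669 -221.93298274  140.17411645] [2.87645487 1.63815    3.98274287] 20.457323174573943
```

View pics/w22z.png

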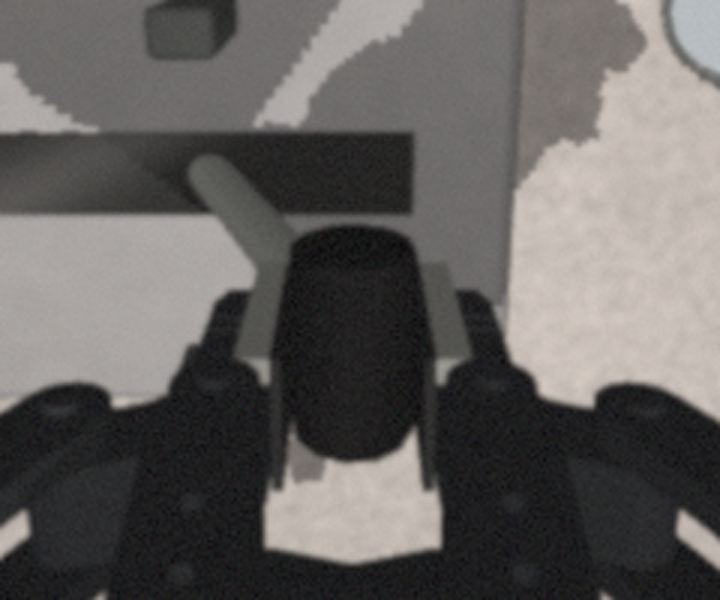

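View pics/side22.png

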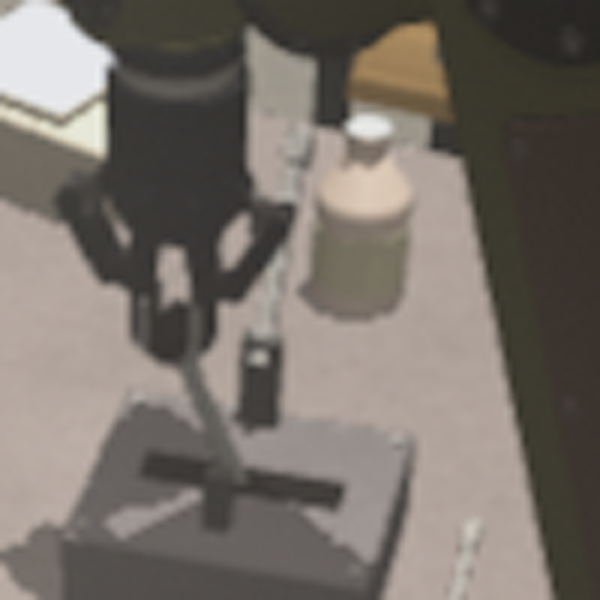

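The round bar is held front and back (20.5 mm). I pull along the arc, which is now tool -y.

Emit:
arm_command(
  rows=[0,-0.61,-0.24,0,0,-0.62,-0.2,0,0,-0.63,-0.16,0,0,-0.64,-0.12,0,0,-0.65,-0.09,0,0,-0.65,-0.05,0,0,-0.65,-0.01,0,0,0,0,0],
)

```text
time_s: 29.98
ee_pos: [491.0, -229.7, 150.3]
ee_rot: [2.022, 2.398, 0.004]
wrist_force: [6.5, 2.6, 13.0]
gripper_width: 20.4
```

Emit:
arm_command(
  rows=[0,-0.65,0.03,0,0,-0.65,0.07,0,0,-0.64,0.11,0,0,-0.64,0.14,0,0,-0.63,0.18,0,0,0,0,0,0,0,0,0],
)

```text
time_s: 30.57
ee_pos: [459.2, -235.2, 144.0]
ee_rot: [2.023, 2.399, 0.002]
wrist_force: [4.9, 0.3, 5.5]
gripper_width: 20.5
```

Emit:
arm_command(
  rows=[0,-0.3,0.1,0,0,-0.3,0.11,0,0,-0.3,0.12,0,0,0,0,0],
)

```text
time_s: 30.9
ee_pos: [450.3, -236.7, 140.5]
ee_rot: [2.023, 2.399, 0.002]
wrist_force: [5.5, 0.1, 6.7]
gripper_width: 20.6
```

```bash
python3 - <<'E'
from h import *
st=robot.get_state();print(st['ee_pos'],st['wrist_force'],st['gripper_width'])
im=grab_frame("wrist")[:,:,::-1];cv2.imwrite("pics/w23z.png",cv2.resize(im[150:350,200:440],None,fx=3,fy=3,interpolation=cv2.INTER_CUBIC))
a=grab_frame("side")[:,:,::-1]
cv2.imwrite("pics/side23.png",cv2.resize(a[90:190,305:405],None,fx=6,fy=6,interpolation=cv2.INTER_CUBIC))
E
```

```text
[ 450.25092072 -236.70198198  140.50828449] [5.53813857 0.06935605 6.7231157 ] 20.584294072966447
```

View pics/w23z.png

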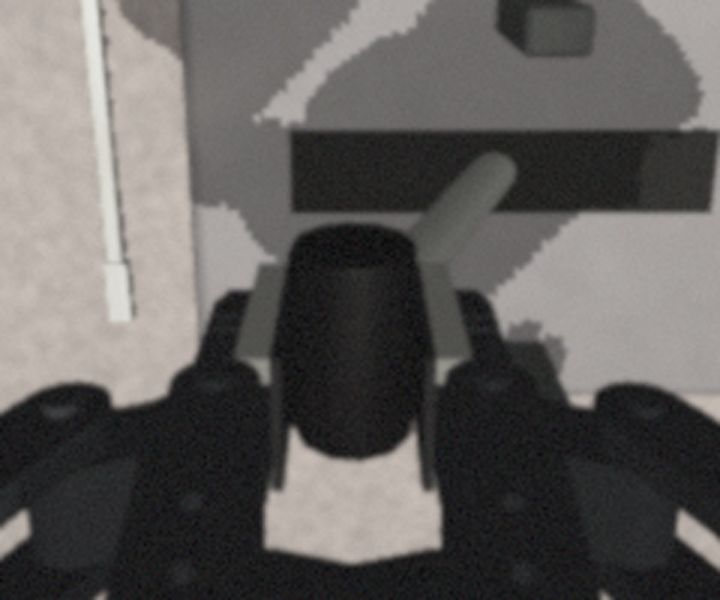

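View pics/side23.png

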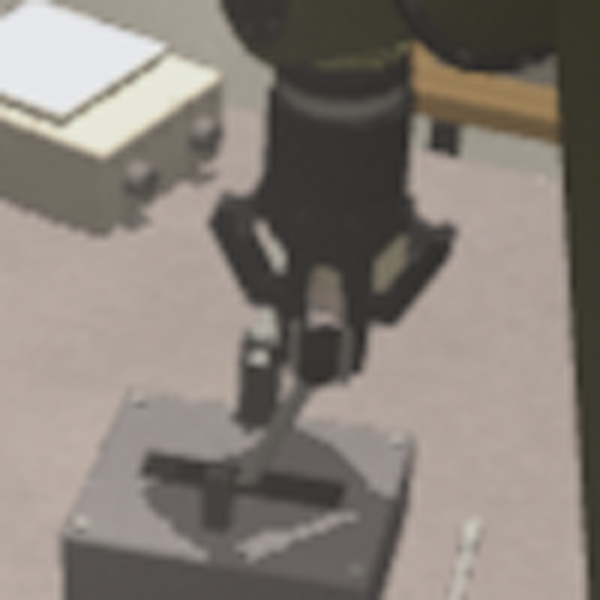

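The hold is perfectly centred this time, after 85 mm of travel. I creep to feel the stop.

Emit:
arm_command(
  rows=[0,-0.15,0.06,0,0,0,0,0],
)

```text
time_s: 31.17
ee_pos: [449.7, -236.9, 140.3]
ee_rot: [2.022, 2.398, 0.004]
wrist_force: [11.9, 2.0, 6.3]
gripper_width: 20.4
```

Emit:
arm_command(
  rows=[0,-0.15,0.06,0,0,0,0,0],
)

```text
time_s: 31.33
ee_pos: [449.2, -237.0, 140.1]
ee_rot: [2.02, 2.397, 0.006]
wrist_force: [19.7, 3.7, 5.9]
gripper_width: 20.5
```

The force rose to 20 N and motion stalled, so the lever is at its stop. I hold for a moment and check everything.

Emit:
arm_command(
  rows=[0,0,0,0,0,0,0,0,0,0,0,0,0,0,0,0,0,0,0,0,0,0,0,0,0,0,0,0,0,0,0,0],
)

```text
time_s: 32.0
ee_pos: [449.3, -237.0, 140.1]
ee_rot: [2.02, 2.397, 0.006]
wrist_force: [18.7, 3.5, 5.8]
gripper_width: 20.7
```

```bash
python3 - <<'E'
from h import *
st=robot.get_state();print(st['ee_pos'],st['wrist_force'],st['gripper_width'])
a=grab_frame("side")[:,:,::-1];cv2.imwrite("pics/side24.png",a)
a=grab_frame("top")[:,:,::-1];cv2.imwrite("pics/top24.png",a)
E
```

```text
[ 449.26091869 -236.96551108  140.08530117] [18.69957475  3.52292359  5.82838126] 20.714773355938984
```

View pics/side24.png

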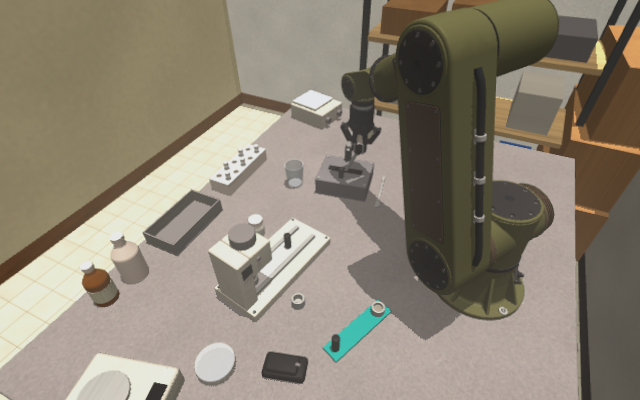

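View pics/top24.png

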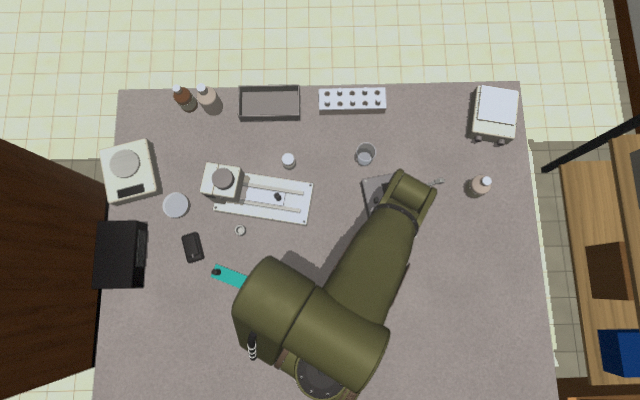

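```bash
python3 - <<'E'
from h import *
t=calibration("top");im=cv2.imread("pics/top24.png")
g=im.max(2)[188:205,268:288];ys,xs=np.where(g<70);p=(xs.mean()+268,ys.mean()+188)
q=onz(t,p,75);print(p,q,"along",q@[.177,.984,0],"at contact",np.dot([509.5,146.5],[.177,.984]))
from rig import workorder
workorder.job_done()
E
```

```text
(np.float64(277.8888888888889), np.float64(197.11111111111111)) [506.56332619 142.89731561  75.        ] along 230.2726673009425 at contact 234.3375
the job is handed in; nothing more can be done
```

The slide is home, the catch is open, and the lever is held at its stop in the gripper. I handed the job in at about 32 s of the 70 s allowed.

- **Slide:** I pushed it about 69 mm by its grip until the force jumped to about 28 N at the stop, then let go. The picture taken then shows the die under the press head. A last rough reading of the grip from the top camera put it about 4 mm short of the contact point. That reading is coarse (2 mm calibration, a small blob, an assumed height), and nothing touched the slide after I released it.
- **Catch:** I gripped the tab, swung it over its arc and released it close to its open stop. The side view right after release and the last top view both show it open on the far side.
- **Lever:** My first grip, on the flat ends of the cross grip, crept to the edge of the pads. I eased the lever back and took hold again front and back. I then pulled it about 86 mm to the stop, where the force rose to about 19 N and stayed steady for 0.7 s with the opening at 20.7 mm.
- **Tool length:** My first close on the catch tab shut on nothing. The fingertips appeared to stand about 30 mm farther back than the description says, so I went by the pictures from then on.
- **Other things on the bench:** The bystanders in view in the last pictures look unmoved. I checked this by eye only.

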